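Bolt down the filter lid evenly

ROBOT

A 6-joint arm with a two-finger parallel gripper is mounted at the origin on the work surface. World frame = base frame: x ahead of the robot, y to its left, z up, the work surface at z = 0. Lengths are in m, angles in rad, forces in N, time in s.
With the tool pointing down it reaches from about 0.275 to 0.875 m from the base axis. Payload 12.5 kg.
Tool frame: the origin (TCP) lies midway between the tips of the shut fingers; the grasp point (between the pads) lies 19 mm behind it (bot.grasp_offset is the distance from the TCP to the grasp point, in m); z points along the fingers, x is the direction in which the jaws open and shut, and the axes are right-handed (so a half turn about z gives the same grasp; the last joint's range is limited). The gripper opens to 85 mm and grips with 20 to 120 N. Pads are 22 mm wide; open, the fingers measure 114 mm over their backs; the gripper's body (76 mm by 85 mm) begins 54 mm behind the grasp point. The pads swing forward as they close: fully open they stand 13 mm farther back than shut.
Start: joints at [1.232, 0.351, 1.652, -0, 1.139, -0.085], TCP at [0.138, 0.532, 0.231] pointing down, gripper open.
Joint ranges: [-2.75, 2.75], [-0.79, 2.1], [0.01, 2.65], [-1.57, 4.71], [0.07, 3.14], [-2.87, 2.87]. Speed limits (rad/s): [2.22, 2.22, 2.79, 3.14, 3.14, 3.14].

INTERFACE

Orientations are given as a unit quaternion [x, y, z, w].
In Python, from plant import bot gives the robot as it stands. The module is installed in compiled form; this text tells all that it offers.
- The arm moves only by the tool play_rows, never from a script. Its argument "motion" is a list of rows, each a list of 3 entries, a list of its own where there are three numbers: the shift along the world's x, y, z in mm, then the turn, a rotation vector about the world's x, y, z in rad, then the opening, from 0 (shut) to 1 (fully open). In form: [[[tx, ty, tz], [rx, ry, rz], jaw], ...]. A call has exactly 8 rows; each row shifts and turns the commanded pose from where the row before left it; what a row does not reach is not made up. A row lasts 1/12 s, in which the tool goes at most 41.7 mm and 7.16 degrees, less where a joint would pass 70% of its speed; a pose out of reach is approached as far as the arm can. A call with a gripper value outside its range is refused whole. The fingers move at their own pace and stop on an object; "newtons" is the grip in N (left out, the last holds). Time passes only in rows, so rows that do not move let the fingers close, or fill a call up. It gives the time, the measured TCP pose, the force and the opening at its end, in the units of the state.
- bot.get_obs(): the state, without advancing time (a new reading comes with each control period).
- bot.get_image(name): name is "scene" or "top"; returns a dict with "img" (420x560x3 uint8, red, green, blue), "range_z" (420x560 float32, m along the optical axis (not along the pixel's ray), 0 where there is no reading), "camera_matrix" (3x3 intrinsics, pixels), "rvec" (rotation vector, rad) and "tvec" (3), from world to camera coordinates, as OpenCV has them. Camera axes: x right, y down, z forward; pixel columns grow to the right and rows downward; lengths in m; the calibration is good to about 2 mm. A picture is of the moment at which its call begins.
- bot.job_done(): hands the job in, once; it reports no verdict.
The state is a dict: "t": time; "qpos": joint angles; "dq": joint speeds; "joint_efforts": joint torques, N m; "ee_pos": TCP position; "tcp_rot": TCP orientation; "contact_force": force on the tool from outside, world axes, zero at the start; "wrist_torque": the same for the moment, N m; "finger_gap": finger opening in m.
Only numpy, scipy, OpenCV 4.12 (cv2) and the standard library are available. Lean on these libraries where they do the work, as an engineer would, in place of code of your own. Each camera call takes 0.05 s, during which the arm holds its last target.

TASK

Close the air unit's filter box: turn its four wing screws clockwise, always going crosswise to the opposite screw, first running all four down until each just bears lightly on the lid, and then in a second crosswise round tightening each one firmly by feel. The lid must end flat on its seat with all four screws firmly tight, without overtightening any; leave the other things on the table alone.

Things in the scene. Friction and masses are not known exactly. Their poses are not given: they have to be found in the camera images.
- filter_box: Grey square cast box, 190 x 190 mm, fixed to the table; a 12 mm wide upstanding rim (top 74 mm above the table) surrounds the lid. Origin: centre of its underside, on the table; z up. The four screw axes stand at x = +-58, y = +-58 mm in its frame.
- lid: Bright aluminium plate, 160 x 160 x 10 mm, 0.6 kg, lying loose on a springy black seal inside the rim, with a blue ring printed in its middle. Origin: centre of its underside; z up. At the start its top is about 78 mm above the table. The seal gives about 1.5 N per mm at each corner; 1 to 5 mm lower the lid meets a hidden metal seat, whose height differs from box to box and cannot be measured from outside.
- lid_top (a point): Centre of the lid's top face.
- screw_a: Brass clamping foot with steel washer (21 mm across) of wing screw A, opposite screw C across the lid, on the axis x = -58, y = +58 mm of the filter box. It sinks onto the lid as the wing above it is turned. Origin: on the axis, at the washer's underside while unloaded (stiff spring, about 15 N/mm). It bears lightly below about 8 N, is firmly tight at about 18 N (at least 12 N); over 26 N spoils the seal.
- wing_a_grip (a point): Middle of the black wing of screw A, where to hold it, on the axis, 113 mm above the table. The wing is an upright bar 44 mm long (this point's x axis), 10 mm thick (y axis) and 26 mm high (13 mm above and below this point); z up. It turns but keeps its height; below it is only a 9 mm stud; the foot stays 20 mm or more below.
- turn_a (a joint): Turn of screw A's stud in rad, growing clockwise from above (tightening); starts at 0 to 0.2. Its foot sinks 7 mm per rad, meets the untouched lid at about 0.57 and stays where it is left. Turning takes about 0.19 N m free, and about 0.0085 N m more per newton on the lid. The wing is sprung: it leads the stud by 1 rad per N m, and swings back when let go.
- screw_b: Brass clamping foot with steel washer (21 mm across) of wing screw B, opposite screw D across the lid, on the axis x = +58, y = +58 mm of the filter box. It sinks onto the lid as the wing above it is turned. Origin: on the axis, at the washer's underside while unloaded (stiff spring, about 15 N/mm). It bears lightly below about 8 N, is firmly tight at about 18 N (at least 12 N); over 26 N spoils the seal.
- wing_b_grip (a point): Middle of the black wing of screw B, where to hold it, on the axis, 113 mm above the table. The wing is an upright bar 44 mm long (this point's x axis), 10 mm thick (y axis) and 26 mm high (13 mm above and below this point); z up. It turns but keeps its height; below it is only a 9 mm stud; the foot stays 20 mm or more below.
- turn_b (a joint): Turn of screw B's stud in rad, growing clockwise from above (tightening); starts at 0 to 0.2. Its foot sinks 7 mm per rad, meets the untouched lid at about 0.57 and stays where it is left. Turning takes about 0.19 N m free, and about 0.0085 N m more per newton on the lid. The wing is sprung: it leads the stud by 1 rad per N m, and swings back when let go.
- screw_c: Brass clamping foot with steel washer (21 mm across) of wing screw C, opposite screw A across the lid, on the axis x = +58, y = -58 mm of the filter box. It sinks onto the lid as the wing above it is turned. Origin: on the axis, at the washer's underside while unloaded (stiff spring, about 15 N/mm). It bears lightly below about 8 N, is firmly tight at about 18 N (at least 12 N); over 26 N spoils the seal.
- wing_c_grip (a point): Middle of the black wing of screw C, where to hold it, on the axis, 113 mm above the table. The wing is an upright bar 44 mm long (this point's x axis), 10 mm thick (y axis) and 26 mm high (13 mm above and below this point); z up. It turns but keeps its height; below it is only a 9 mm stud; the foot stays 20 mm or more below.
- turn_c (a joint): Turn of screw C's stud in rad, growing clockwise from above (tightening); starts at 0 to 0.2. Its foot sinks 7 mm per rad, meets the untouched lid at about 0.57 and stays where it is left. Turning takes about 0.19 N m free, and about 0.0085 N m more per newton on the lid. The wing is sprung: it leads the stud by 1 rad per N m, and swings back when let go.
- screw_d: Brass clamping foot with steel washer (21 mm across) of wing screw D, opposite screw B across the lid, on the axis x = -58, y = -58 mm of the filter box. It sinks onto the lid as the wing above it is turned. Origin: on the axis, at the washer's underside while unloaded (stiff spring, about 15 N/mm). It bears lightly below about 8 N, is firmly tight at about 18 N (at least 12 N); over 26 N spoils the seal.
- wing_d_grip (a point): Middle of the black wing of screw D, where to hold it, on the axis, 113 mm above the table. The wing is an upright bar 44 mm long (this point's x axis), 10 mm thick (y axis) and 26 mm high (13 mm above and below this point); z up. It turns but keeps its height; below it is only a 9 mm stud; the foot stays 20 mm or more below.
- turn_d (a joint): Turn of screw D's stud in rad, growing clockwise from above (tightening); starts at 0 to 0.2. Its foot sinks 7 mm per rad, meets the untouched lid at about 0.57 and stays where it is left. Turning takes about 0.19 N m free, and about 0.0085 N m more per newton on the lid. The wing is sprung: it leads the stud by 1 rad per N m, and swings back when let go.
- spare_ring: Spare black rubber ring, 72 mm across, 8 mm high, lying beside the box; leave alone.
- screwdriver_grip (a point): Middle of the handle of an orange screwdriver, 180 mm long, lying beside the box; leave alone.
- tea_mug: White mug, 76 mm across, 85 mm high; leave alone. Origin: underside.
- pill_jar: Amber jar, 52 mm across, 75 mm high; leave alone. Origin: underside.
- gel_bottle: Clear bottle, 60 mm across, 140 mm high; leave alone. Origin: underside.
- phone: Black phone, 150 x 72 x 9 mm, lying flat; leave alone. Origin: underside.
- pen: Blue pen, 140 mm long, lying; leave alone. Origin: underside.

How it is judged:
By the outcome, as a careful person would: the job done as asked, in the order asked, and still so for the second after the job is handed in, with the robot touching nothing.
It also fails if it takes over 72 s, if anything falls off the work surface, if the arm or the gripper's body presses on something with over 40 N, if the wrist force passes 120 N, or if a joint passes its speed limit or range.

## Working session

There is one attempt and no reset: what is moved stays moved. The work goes in short steps, Python scripts to look and compute and a tool call to move; the robot and the scene stay as the last step left them, time stands still between calls to the robot, and variables do not carry over. Pictures are saved under pics/ and viewed, and the job is handed in when it is done.

Besides the shell and the picture viewer there is one more tool, called after "Emit:" by a JSON object that holds its "api" and its "payload". play_rows: Moves the arm, as the interface text tells. Its arguments: {"type":"object","properties":{"motion":{"type":"array","items":{"type":"array"}},"newtons":{"type":"number"}},"required":["motion"]}

```bash
mkdir -p pics; python3 - <<'E'
from plant import bot
import cv2,numpy as np
o=bot.get_obs()
for k,v in o.items(): print(k,np.round(v,4))
for n in("scene","top"):
    d=bot.get_image(n); cv2.imwrite(f"pics/{n}0.png",d["img"][:,:,::-1]); np.savez(f"{n}0.npz",**d)
    print(n,d["camera_matrix"],d["rvec"],d["tvec"])
print(bot.grasp_offset)
E
```

```text
t 0.0
qpos [ 1.2324  0.3513  1.6525 -0.      1.1391 -0.0846]
dq [-0.0014 -0.001   0.0002  0.0003  0.0004  0.    ]
joint_efforts [-2.00000e-03 -5.06078e+01 -2.91413e+01 -1.00000e-04  4.40000e-03
 -0.00000e+00]
ee_pos [0.138  0.532  0.2307]
tcp_rot [ 7.909e-01  6.119e-01 -5.000e-04  3.000e-04]
contact_force [ 0.2492 -0.2671 -0.1088]
wrist_torque [ 0.0091 -0.0029  0.001 ]
finger_gap 0.0857
scene [[405.54537461   0.         279.06727343]
 [  0.         405.54537461 205.93668071]
 [  0.           0.           1.        ]] [ 2.26879115  0.6796262  -0.29491129] [-0.46612091 -0.14490809  1.34684862]
top [[415.77791789   0.         281.39683912]
 [  0.         415.77791789 213.19001089]
 [  0.           0.           1.        ]] [ 2.11779757 -2.13764623  0.18542434] [-0.00234224  0.54599088  1.10430273]
0.0187
```

View pics/scene0.png

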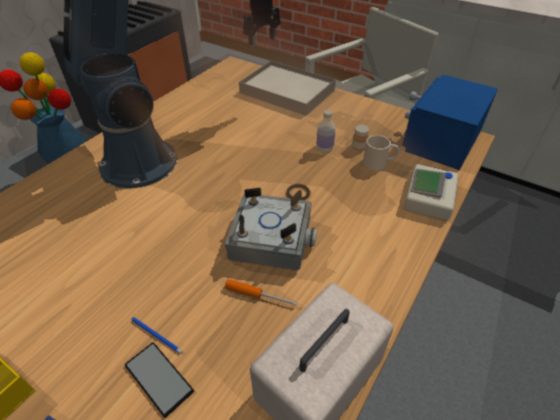

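View pics/top0.png

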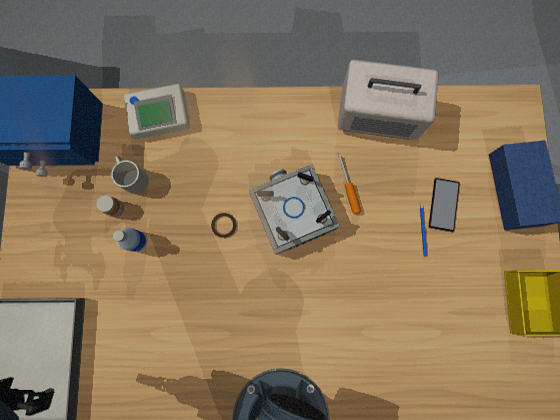

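```bash
cat > h.py <<'E'
import numpy as np,cv2
def cloud(d):
    K=d["camera_matrix"];R=cv2.Rodrigues(d["rvec"])[0];t=np.asarray(d["tvec"]).ravel()
    z=d["range_z"];v,u=np.mgrid[0:z.shape[0],0:z.shape[1]]
    c=np.stack([(u-K[0,2])/K[0,0]*z,(v-K[1,2])/K[1,1]*z,z],-1)
    w=(c-t)@R; w[z<=0]=np.nan
    return w
def topplane(d,u,v,h):
    K=d["camera_matrix"];R=cv2.Rodrigues(d["rvec"])[0];t=np.asarray(d["tvec"]).ravel()
    r=R.T@np.array([(u-K[0,2])/K[0,0],(v-K[1,2])/K[1,1],1]);c=-R.T@t
    return c+r*(h-c[2])/r[2]
def proj(d,P):
    return cv2.projectPoints(np.asarray(P,float).reshape(-1,3),d["rvec"],d["tvec"],d["camera_matrix"],None)[0].reshape(-1,2)
E
python3 - <<'E'
from h import *
d=dict(np.load("top0.npz"));w=cloud(d)
c=w[150:270,230:360].reshape(-1,3)
print("table z",np.nanmedian(w[280:300,200:400,2]))
c=c[~np.isnan(c[:,0])]
print(np.histogram(c[:,2],bins=np.arange(-.01,.15,.01)))
img=d["img"][140:280,220:370,::-1]
cv2.imwrite("pics/zoom0.png",cv2.resize(img,None,fx=5,fy=4.2,interpolation=cv2.INTER_CUBIC))
b=c[(c[:,2]>.06)&(c[:,2]<.09)]
r=cv2.minAreaRect((b[:,:2]*1000).astype(np.float32));print("box",r)
wg=c[c[:,2]>.105]
from scipy.cluster.vq import kmeans2
cen,l=kmeans2(wg[:,:2],4,minit='++',seed=1)
for i in range(4):
    p=wg[l==i]; print(len(p),p.mean(0),cv2.minAreaRect((p[:,:2]*1000).astype(np.float32)))
# s2
d=dict(np.load("scene0.npz"));w=cloud(d);c=w[180:275,220:325].reshape(-1,3);c=c[~np.isnan(c[:,0])]
wg=c[c[:,2]>.105]; cen,l=kmeans2(wg[:,:2],4,minit='++',seed=1)
for i in range(4):
    p=wg[l==i]; print(len(p),p.mean(0),p[:,2].max(),cv2.minAreaRect((p[:,:2]*1000).astype(np.float32)))
img=d["img"][165:285,210:340,::-1]
cv2.imwrite("pics/zooms0.png",cv2.resize(img,None,fx=5,fy=5,interpolation=cv2.INTER_CUBIC))
E
```

```text
table z -0.0003779785680814795
(array([5537, 4648,  145,  223,   25,   53,  172,  181, 3832,  352,   19,
         33,   47,  263,    1]), array([-0.01,  0.  ,  0.01,  0.02,  0.03,  0.04,  0.05,  0.06,  0.07,
        0.08,  0.09,  0.1 ,  0.11,  0.12,  0.13,  0.14]))
box ((564.3546752929688, -36.762611389160156), (208.5469970703125, 189.797119140625), 22.62179946899414)
91 [ 0.62985426 -0.07138667  0.12120193] ((631.256103515625, -71.95508575439453), (42.34772491455078, 12.351862907409668), 69.23176574707031)
74 [ 0.47939382 -0.00877119  0.12336377] ((479.6743469238281, -8.86203384399414), (41.93488311767578, 11.614619255065918), 45.86489486694336)
76 [ 0.52366561 -0.11556818  0.12328076] ((524.0248413085938, -115.93730926513672), (11.225717544555664, 43.04250717163086), 36.25922775268555)
92 [0.58592636 0.03479797 0.12175761] ((586.6608276367188, 34.96556091308594), (42.26539993286133, 11.600014686584473), 89.32720184326172)
135 [ 0.48476107 -0.00939574  0.11836545] 0.12845029940098412 ((483.51617431640625, -8.616401672363281), (43.5348014831543, 12.659022331237793), 41.41657257080078)
141 [ 0.63547629 -0.07296823  0.11908413] 0.12890395369084004 ((634.8626708984375, -70.56227111816406), (43.93596649169922, 12.880247116088867), 71.49510192871094)
91 [ 0.53048473 -0.11886947  0.12116454] 0.12877811867722153 ((526.2200317382812, -114.07649230957031), (12.928323745727539, 45.613250732421875), 37.04435729980469)
99 [0.59155801 0.03198927 0.11962767] 0.13021416279287812 ((590.2508544921875, 35.346527099609375), (44.055538177490234, 10.282883644104004), 88.50900268554688)
```

```bash
sleep 1
```

```text
(no output)
```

View pics/zoom0.png

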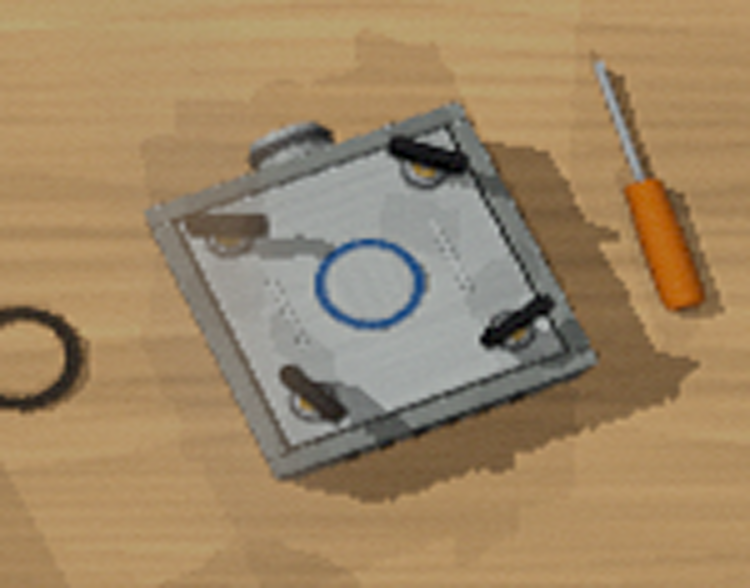

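View pics/zooms0.png

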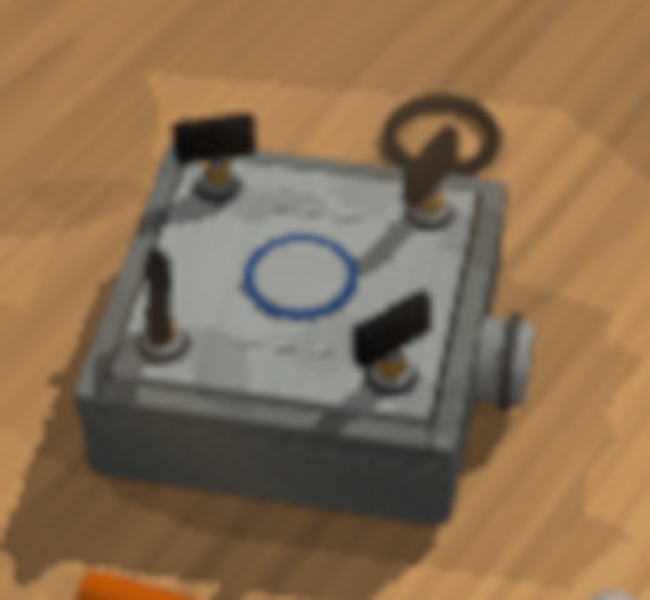

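```bash
python3 - <<'E'
from h import *
cs=[(.4815,-.0088),(.5885,.0352),(.633,-.0715),(.525,-.115)]
for n,sh in(("top",(1.7,.3)),("scene",(-1.8,-.4))):
    d=dict(np.load(f"{n}0.npz"));w=cloud(d).reshape(-1,3);w=w[~np.isnan(w[:,0])]
    w=w+np.array([*sh,0])/1000
    print(n)
    for c in cs:
        p=w[(np.hypot(w[:,0]-c[0],w[:,1]-c[1])<.03)&(w[:,2]>.119)]
        q=(p[:,:2]-p[:,:2].mean(0)); e,V=np.linalg.eigh(q.T@q)
        a=np.degrees(np.arctan2(V[1,1],V[0,1]))%180
        r=cv2.minAreaRect((p[:,:2]*1000).astype(np.float32))
        print(len(p),np.round(p.mean(0)*1000,1),round(a,1),np.round(r[0],1),np.round(r[1],1),round(r[2],1))
E
```

```text
top
68 [481.1  -9.  124.2] 44.4 [481.8  -9.1] [42. 11.] 44.2
69 [588.7  35.1 124.7] 89.2 [588.4  35.1] [42.  11.5] 89.3
68 [632.5 -71.6 124.4] 69.5 [633.1 -71.7] [42.3 12.2] 69.2
68 [ 525.8 -115.6  124.4] 128.0 [ 526.6 -115.6] [11.  42.3] 38.3
scene
71 [482.6  -8.7 124.2] 45.2 [482.2  -8.8] [42.7 12.5] 42.5
59 [589.1  33.5 124.8] 87.4 [588.4  34.9] [44.1 10. ] 87.8
79 [632.8 -72.9 124.6] 70.6 [632.4 -70.5] [43.3 11.4] 73.1
64 [ 526.4 -116.5  125. ] 126.2 [ 523.9 -114.6] [12.3 45.3] 33.4
```

Emit:
{"api": "play_rows", "payload": {"motion": [[[21.4, -33.8, 0], [0, 0, 0.065], 0.5], [[21.4, -33.8, 0], [0, 0, 0.065], 0.5], [[21.4, -33.8, 0], [0, 0, 0.065], 0.5], [[21.4, -33.8, 0], [0, 0, 0.065], 0.5], [[21.4, -33.8, 0], [0, 0, 0.065], 0.5], [[21.4, -33.8, 0], [0, 0, 0.065], 0.5], [[21.4, -33.8, 0], [0, 0, 0.065], 0.5], [[21.4, -33.8, 0], [0, 0, 0.065], 0.5]], "newtons": 60}}

```text
t: 0.77
ee_pos: [0.3097, 0.2602, 0.2312]
tcp_rot: [0.606, 0.796, -0.0, 0.0]
contact_force: [1.0, 0.7, 0.3]
finger_gap: 0.0428
```

Emit:
{"api": "play_rows", "payload": {"motion": [[[21.6, -33.8, -8], [0, 0, 0.064], 0.5], [[21.6, -33.8, -8], [0, 0, 0.064], 0.5], [[21.6, -33.8, -8], [0, 0, 0.064], 0.5], [[21.6, -33.8, -8], [0, 0, 0.064], 0.5], [[21.6, -33.8, -8], [0, 0, 0.064], 0.5], [[21.6, -33.8, -8], [0, 0, 0.064], 0.5], [[21.6, -33.8, -8], [0, 0, 0.064], 0.5], [[21.6, -33.8, -8], [0, 0, 0.064], 0.5]]}}

```text
t: 1.43
ee_pos: [0.4826, -0.0105, 0.1667]
tcp_rot: [0.385, 0.923, -0.0, -0.0]
contact_force: [0.5, 0.7, 0.9]
finger_gap: 0.0428
```

```bash
python3 - <<'E'
from plant import bot
from h import *
for n in("scene","top"):
    d=bot.get_image(n); cv2.imwrite(f"pics/{n}1.png",cv2.resize(d["img"][140:280,210:370,::-1],None,fx=4,fy=4,interpolation=cv2.INTER_CUBIC)); np.savez(f"{n}1.npz",**d)
    o=bot.get_obs();print(o["t"],np.round(o["contact_force"],2),np.round(o["wrist_torque"],4),np.round(o["joint_efforts"][5],4),np.round(o["ee_pos"],4),o["qpos"].round(3) if hasattr(o["qpos"],'round') else o["qpos"], np.round(o["tcp_rot"],4))
E
```

```text
1.4833 [-2.17 -2.99 -2.04] [-0.0786  0.0832  0.0096] 1.4359 [ 0.4855 -0.0149  0.1657] [-1.260e-01  3.200e-01  1.880e+00 -2.000e-03  9.400e-01 -2.481e+00] [ 3.829e-01  9.238e-01 -5.000e-04  7.000e-04]
1.5333 [-1.04 -0.04 -0.42] [-0.0113  0.0514 -0.0125] -1.9693 [ 0.4837 -0.0123  0.166 ] [-1.210e-01  3.170e-01  1.883e+00 -1.000e-03  9.420e-01 -2.469e+00] [ 3.866e-01  9.223e-01 -4.000e-04 -2.000e-04]
```

View pics/top1.png

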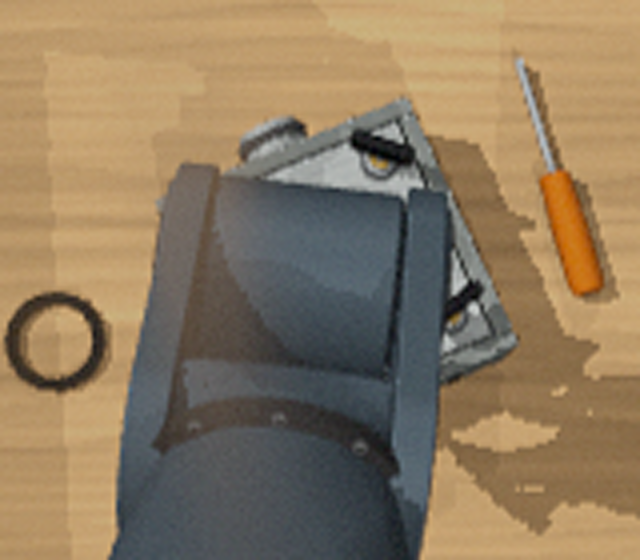

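View pics/scene1.png

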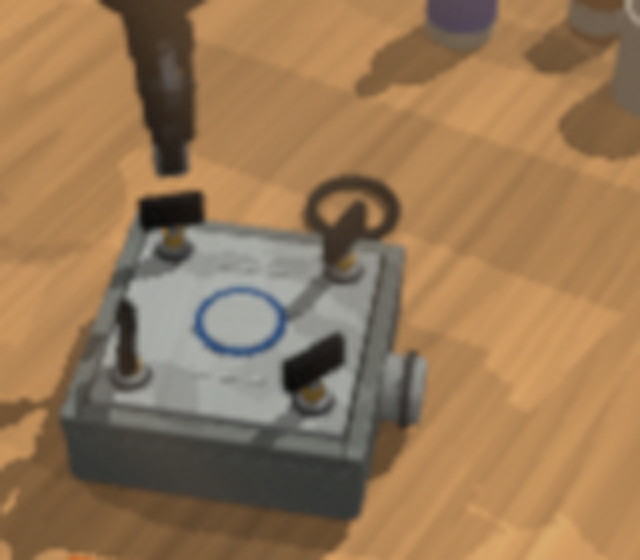

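Emit:
{"api": "play_rows", "payload": {"motion": [[[0, 0, -25], [0, 0, 0], 0.5], [[0, 0, -25], [0, 0, 0], 0.5], [[0, 0, -15], [0, 0, 0], 0.5], [[0, 0, -4.7], [0, 0, 0], 0.5], [[0, 0, 0], [0, 0, 0], 0.3], [[0, 0, 0], [0, 0, 0], 0], [[0, 0, 0], [0, 0, 0], 0], [[0, 0, 0], [0, 0, 0], 0]], "newtons": 40}}

```text
t: 2.2
ee_pos: [0.4821, -0.0078, 0.0987]
tcp_rot: [0.386, 0.922, 0.0, 0.0]
contact_force: [-3.0, 5.5, 2.0]
finger_gap: 0.0091
```

```bash
cat > ob.py <<'E'
from plant import bot
import numpy as np,sys
n=int(sys.argv[1]) if len(sys.argv)>1 else 0
L=[]
for i in range(n+1):
    if i: bot.get_image("top")
    o=bot.get_obs(); q=np.array(o["tcp_rot"]); yaw=2*np.arctan2(q[1],q[0])
    L.append(np.r_[o["contact_force"],o["wrist_torque"]])
    print(round(o["t"],2),"F",np.round(o["contact_force"],2),"T",np.round(o["wrist_torque"],4),"p",np.round(np.array(o["ee_pos"])*1000,1),"yaw",round(np.degrees(yaw),2),"q1,q6",np.round(np.array(o["qpos"])[[0,5]],3),"gap",round(float(o["finger_gap"])*1000,1))
if n: print("mean",np.round(np.mean(L,0),4))
E
python3 ob.py 3
```

```text
2.2 F [-3.01  5.55  1.95] T [0.8534 0.4174 0.0889] p [482.1  -7.8  98.7] yaw 134.58 q1,q6 [-0.113 -2.463] gap 9.1
2.25 F [-2.9   5.8   2.82] T [ 0.8499  0.4683 -0.0028] p [482.1  -7.8  98.7] yaw 134.58 q1,q6 [-0.113 -2.463] gap 9.2
2.3 F [-2.45  4.71  3.09] T [ 0.8096  0.4252 -0.0011] p [482.1  -7.8  98.7] yaw 134.58 q1,q6 [-0.113 -2.463] gap 9.3
2.35 F [-2.32  4.53  2.54] T [0.8869 0.4641 0.0065] p [482.1  -7.8  98.7] yaw 134.58 q1,q6 [-0.113 -2.463] gap 9.5
mean [-2.6683  5.1473  2.6008  0.8499  0.4437  0.0229]
```

Emit:
{"api": "play_rows", "payload": {"motion": [[[-1, 1, 0], [0, 0, -0.07], 0], [[0, 0, 0], [0, 0, -0.07], 0], [[0, 0, 0], [0, 0, -0.07], 0], [[0, 0, 0], [0, 0, -0.07], 0], [[0, 0, 0], [0, 0, -0.07], 0], [[0, 0, 0], [0, 0, -0.07], 0], [[0, 0, 0], [0, 0, 0], 0], [[0, 0, 0], [0, 0, 0], 0]]}}

```text
t: 3.02
ee_pos: [0.4821, -0.0079, 0.0988]
tcp_rot: [0.569, 0.822, 0.0, 0.002]
contact_force: [2.0, -5.3, -0.1]
finger_gap: 0.0092
```

```bash
python3 ob.py 2
```

```text
3.02 F [ 1.98 -5.33 -0.1 ] T [-0.927  -0.3438  0.1932] p [482.1  -7.9  98.8] yaw 110.58 q1,q6 [-0.112 -2.042] gap 9.2
3.07 F [ 2.63 -3.95 -0.4 ] T [-0.9447 -0.3215  0.1818] p [482.1  -7.9  98.8] yaw 110.61 q1,q6 [-0.112 -2.042] gap 9.4
3.12 F [ 1.45 -4.64 -0.28] T [-0.9236 -0.3096  0.2017] p [482.1  -7.9  98.8] yaw 110.61 q1,q6 [-0.113 -2.042] gap 8.8
mean [ 2.0224 -4.6387 -0.261  -0.9318 -0.325   0.1922]
```

Emit:
{"api": "play_rows", "payload": {"motion": [[[0.5, -0.5, 0], [0, 0, -0.04], 0], [[0, 0, 0], [0, 0, -0.04], 0], [[0, 0, 0], [0, 0, -0.04], 0], [[0, 0, 0], [0, 0, -0.04], 0], [[0, 0, 0], [0, 0, -0.04], 0], [[0, 0, 0], [0, 0, -0.04], 0], [[0, 0, 0], [0, 0, 0], 0], [[0, 0, 0], [0, 0, 0], 0]]}}

```text
t: 3.78
ee_pos: [0.4822, -0.0081, 0.0987]
tcp_rot: [0.663, 0.748, 0.0, 0.001]
contact_force: [-1.6, -3.5, 7.3]
finger_gap: 0.0091
```

```bash
python3 ob.py 2
```

```text
3.78 F [-1.57 -3.53  7.29] T [-0.723   0.246   0.1839] p [482.2  -8.1  98.7] yaw 96.9 q1,q6 [-0.113 -1.804] gap 9.1
3.83 F [-0.96 -3.37  7.16] T [-0.7108  0.2196  0.2228] p [482.2  -8.1  98.7] yaw 96.91 q1,q6 [-0.113 -1.804] gap 9.2
3.88 F [-0.57 -3.94  7.84] T [-0.7052  0.308   0.1475] p [482.2  -8.1  98.7] yaw 96.91 q1,q6 [-0.113 -1.804] gap 9.4
mean [-1.0328 -3.6154  7.4291 -0.713   0.2579  0.1847]
```

```bash
cat > ob.py <<'E'
from plant import bot
import numpy as np,sys
n=int(sys.argv[1]) if len(sys.argv)>1 else 0
L=[]
for i in range(n+1):
    if i: bot.get_image("top")
    o=bot.get_obs(); q=np.array(o["tcp_rot"]); yaw=2*np.arctan2(q[1],q[0])
    L.append(np.r_[o["contact_force"],o["wrist_torque"],o["joint_efforts"][5]])
L=np.array(L)
print("Tz",np.round(L[:,5],3),"j6",np.round(L[:,6],3))
print(round(o["t"],2),"p",np.round(np.array(o["ee_pos"])*1000,1),"yaw",round(np.degrees(yaw),2),"q1,q6",np.round(np.array(o["qpos"])[[0,5]],3),"gap",round(float(o["finger_gap"])*1000,1))
j=np.array([np.cos(yaw),np.sin(yaw)]);m=L.mean(0)
print("mean",np.round(m,3),"F.jaw",np.round(m[:2]@j,2),"F.along",np.round(m[:2]@[-j[1],j[0]],2),"Tse",L[:,5].std()/np.sqrt(len(L)))
E
```

Emit:
{"api": "play_rows", "payload": {"motion": [[[0, -0.4, -0.5], [0, 0, -0.025], 0], [[0, 0, 0], [0, 0, -0.025], 0], [[0, 0, 0], [0, 0, -0.025], 0], [[0, 0, 0], [0, 0, -0.025], 0], [[0, 0, 0], [0, 0, 0], 0], [[0, 0, 0], [0, 0, 0], 0], [[0, 0, 0], [0, 0, 0], 0], [[0, 0, 0], [0, 0, 0], 0]]}}

```text
t: 4.55
ee_pos: [0.4822, -0.0083, 0.0986]
tcp_rot: [0.7, 0.714, 0.001, 0.001]
contact_force: [-3.4, -2.0, 14.8]
finger_gap: 0.0094
```

```bash
python3 ob.py 7
```

```text
Tz [0.189 0.158 0.145 0.151 0.163 0.165 0.148 0.193] j6 [0.181 0.181 0.181 0.181 0.181 0.181 0.181 0.181]
4.9 p [482.2  -8.3  98.6] yaw 91.19 q1,q6 [-0.114 -1.705] gap 9.5
mean [-3.388 -0.909 14.31  -0.282  0.627  0.164  0.181] F.jaw -0.84 F.along 3.41 Tse 0.00606329197085707
```

Emit:
{"api": "play_rows", "payload": {"motion": [[[-0.5, 0, 1.5], [0, 0, -0.025], 0], [[0, 0, 0], [0, 0, -0.025], 0], [[0, 0, 0], [0, 0, -0.025], 0], [[0, 0, 0], [0, 0, -0.025], 0], [[0, 0, 0], [0, 0, 0], 0], [[0, 0, 0], [0, 0, 0], 0], [[0, 0, 0], [0, 0, 0], 0], [[0, 0, 0], [0, 0, 0], 0]]}}

```text
t: 5.57
ee_pos: [0.482, -0.0083, 0.0989]
tcp_rot: [0.735, 0.678, 0.001, 0.001]
contact_force: [4.9, -0.8, -6.4]
finger_gap: 0.0093
```

```bash
python3 ob.py 4
```

```text
Tz [0.202 0.156 0.219 0.194 0.211] j6 [0.193 0.192 0.192 0.192 0.192]
5.77 p [481.9  -8.3  98.9] yaw 85.4 q1,q6 [-0.114 -1.604] gap 9.4
mean [ 5.108 -0.83  -5.957 -0.285 -0.846  0.196  0.192] F.jaw -0.42 F.along -5.16 Tse 0.009716427538415876
```

Emit:
{"api": "play_rows", "payload": {"motion": [[[0.4, 0, -0.5], [0, 0, -0.025], 0], [[0, 0, 0], [0, 0, -0.025], 0], [[0, 0, 0], [0, 0, -0.025], 0], [[0, 0, 0], [0, 0, -0.025], 0], [[0, 0, 0], [0, 0, 0], 0], [[0, 0, 0], [0, 0, 0], 0], [[0, 0, 0], [0, 0, 0], 0], [[0, 0, 0], [0, 0, 0], 0]]}}

```text
t: 6.43
ee_pos: [0.4821, -0.0084, 0.0988]
tcp_rot: [0.768, 0.64, 0.001, 0.001]
contact_force: [0.8, -1.6, 6.7]
finger_gap: 0.0093
```

```bash
python3 ob.py 4
```

```text
Tz [0.251 0.255 0.191 0.213 0.169] j6 [0.21  0.209 0.209 0.209 0.209]
6.63 p [482.1  -8.4  98.7] yaw 79.59 q1,q6 [-0.114 -1.503] gap 9.1
mean [ 0.775 -1.486  6.486 -0.35  -0.128  0.216  0.209] F.jaw -1.32 F.along -1.03 Tse 0.014905247910658581
```

Emit:
{"api": "play_rows", "payload": {"motion": [[[0, 0, 0], [0, 0, 0.12], 0], [[0, 0, 0], [0, 0, 0.06], 0.5], [[0, 0, 10], [0, 0, 0], 0.5], [[0, 0, 35], [0, 0, -0.12], 0.5], [[38, -15.6, 0], [0, 0, -0.12], 0.5], [[38, -15.6, 0], [0, 0, -0.12], 0.5], [[38, -15.6, 0], [0, 0, -0.12], 0.5], [[38, -15.7, 0], [0, 0, -0.12], 0.5]]}}

```text
t: 7.3
ee_pos: [0.6349, -0.0714, 0.1444]
tcp_rot: [0.887, 0.462, 0.0, 0.0]
contact_force: [-0.1, 0.2, -0.3]
finger_gap: 0.0427
```

Emit:
{"api": "play_rows", "payload": {"motion": [[[0, 0, 0], [0, 0, -0.12], 0.5], [[0, 0, 0], [0, 0, -0.12], 0.5], [[0, 0, 0], [0, 0, -0.12], 0.5], [[0, 0, 0], [0, 0, -0.12], 0.5], [[0, 0, 0], [0, 0, -0.12], 0.5], [[0, 0, 0], [0, 0, -0.12], 0.5], [[0, 0, 0], [0, 0, -0.12], 0.5], [[0, 0, 0], [0, 0, -0.12], 0.5]]}}

```text
t: 7.97
ee_pos: [0.6333, -0.0706, 0.1438]
tcp_rot: [1.0, 0.0, -0.0, -0.0]
contact_force: [-0.4, 0.6, -0.7]
finger_gap: 0.0426
```

```bash
python3 ob.py 0
```

```text
Tz [0.041] j6 [-2.379]
7.97 p [633.3 -70.6 143.8] yaw 0.01 q1,q6 [-0.184 -0.185] gap 42.6
mean [-3.920e-01  6.080e-01 -6.750e-01 -2.000e-03  5.700e-02  4.100e-02
 -2.379e+00] F.jaw -0.39 F.along 0.61 Tse 0.0
```

Emit:
{"api": "play_rows", "payload": {"motion": [[[0, 0, 0], [0, 0, -0.12], 0.5], [[0, 0, 0], [0, 0, -0.12], 0.5], [[0, 0, -10], [0, 0, -0.12], 0.5], [[0, 0, -20], [0, 0, -0.118], 0.5], [[0, 0, -15], [0, 0, 0], 0.5], [[0, 0, 0], [0, 0, 0], 0.3], [[0, 0, 0], [0, 0, 0], 0], [[0, 0, 0], [0, 0, 0], 0]]}}

```text
t: 8.63
ee_pos: [0.6334, -0.0704, 0.0992]
tcp_rot: [0.973, -0.233, -0.0, -0.0]
contact_force: [-2.7, 3.6, 0.8]
finger_gap: 0.0093
```

```bash
python3 ob.py 2
```

```text
Tz [0.092 0.1   0.117] j6 [0.176 0.134 0.119]
8.73 p [633.4 -70.4  99.2] yaw -26.87 q1,q6 [-0.184  0.285] gap 9.4
mean [-2.716  3.65   0.394  0.53   0.431  0.103  0.143] F.jaw -4.07 F.along 2.03 Tse 0.005847177419334082
```

Emit:
{"api": "play_rows", "payload": {"motion": [[[-0.4, 0.4, 0], [0, 0, -0.06], 0], [[0, 0, 0], [0, 0, -0.06], 0], [[0, 0, 0], [0, 0, -0.06], 0], [[0, 0, 0], [0, 0, -0.06], 0], [[0, 0, 0], [0, 0, -0.06], 0], [[0, 0, 0], [0, 0, -0.06], 0], [[0, 0, 0], [0, 0, 0], 0], [[0, 0, 0], [0, 0, 0], 0]]}}

```text
t: 9.4
ee_pos: [0.6335, -0.0705, 0.0992]
tcp_rot: [0.916, -0.402, 0.001, -0.0]
contact_force: [-0.5, 1.6, 3.1]
finger_gap: 0.0094
```

```bash
python3 ob.py 2
```

```text
Tz [0.114 0.162 0.138] j6 [0.505 0.26  0.138]
9.5 p [633.5 -70.5  99.1] yaw -47.39 q1,q6 [-0.184  0.643] gap 9.0
mean [-0.983  1.433  4.626  0.132  0.304  0.138  0.301] F.jaw -1.72 F.along 0.25 Tse 0.011183938025365209
```

```bash
python3 ob.py 3
```

```text
Tz [0.138 0.173 0.176 0.154] j6 [0.138 0.119 0.145 0.155]
9.65 p [633.5 -70.5  99.1] yaw -47.41 q1,q6 [-0.184  0.644] gap 9.1
mean [-1.847  1.617  6.293  0.111  0.384  0.16   0.139] F.jaw -2.44 F.along -0.27 Tse 0.007672475850893924
```

Emit:
{"api": "play_rows", "payload": {"motion": [[[-0.2, 0.2, 0.3], [0, 0, -0.03], 0], [[0, 0, 0], [0, 0, -0.03], 0], [[0, 0, 0], [0, 0, -0.03], 0], [[0, 0, 0], [0, 0, -0.03], 0], [[0, 0, 0], [0, 0, 0], 0], [[0, 0, 0], [0, 0, 0], 0], [[0, 0, 0], [0, 0, 0], 0], [[0, 0, 0], [0, 0, 0], 0]]}}

```text
t: 10.32
ee_pos: [0.6335, -0.0705, 0.0991]
tcp_rot: [0.89, -0.456, 0.001, -0.0]
contact_force: [0.3, -0.3, 6.2]
finger_gap: 0.009
```

```bash
python3 ob.py 2
```

```text
Tz [0.137 0.196 0.128] j6 [0.173 0.174 0.175]
10.42 p [633.5 -70.5  99.1] yaw -54.27 q1,q6 [-0.184  0.764] gap 9.3
mean [ 0.667 -0.442  6.261 -0.245 -0.052  0.154  0.174] F.jaw 0.75 F.along 0.28 Tse 0.01744864812563943
```

Emit:
{"api": "play_rows", "payload": {"motion": [[[0, 0, 0.5], [0, 0, -0.03], 0], [[0, 0, 0], [0, 0, -0.03], 0], [[0, 0, 0], [0, 0, -0.03], 0], [[0, 0, 0], [0, 0, -0.03], 0], [[0, 0, 0], [0, 0, 0], 0], [[0, 0, 0], [0, 0, 0], 0], [[0, 0, 0], [0, 0, 0], 0], [[0, 0, 0], [0, 0, 0], 0]]}}

```text
t: 11.08
ee_pos: [0.6334, -0.0705, 0.0992]
tcp_rot: [0.861, -0.509, 0.001, -0.0]
contact_force: [4.3, -3.7, 2.2]
finger_gap: 0.0091
```

```bash
python3 ob.py 1
```

```text
Tz [0.148 0.19 ] j6 [0.131 0.162]
11.13 p [633.4 -70.5  99.2] yaw -61.19 q1,q6 [-0.184  0.884] gap 8.8
mean [ 4.393 -3.933  2.001 -0.658 -0.751  0.169  0.147] F.jaw 5.56 F.along 1.95 Tse 0.014909432602368478
```

Emit:
{"api": "play_rows", "payload": {"motion": [[[0.4, -0.4, 0], [0, 0, -0.03], 0], [[0, 0, 0], [0, 0, -0.03], 0], [[0, 0, 0], [0, 0, -0.03], 0], [[0, 0, 0], [0, 0, -0.03], 0], [[0, 0, 0], [0, 0, 0], 0], [[0, 0, 0], [0, 0, 0], 0], [[0, 0, 0], [0, 0, 0], 0], [[0, 0, 0], [0, 0, 0], 0]]}}

```text
t: 11.8
ee_pos: [0.6334, -0.0706, 0.0991]
tcp_rot: [0.829, -0.56, 0.0, -0.0]
contact_force: [2.8, -1.3, 4.9]
finger_gap: 0.0088
```

```bash
python3 ob.py 2
```

```text
Tz [0.224 0.208 0.227] j6 [0.181 0.162 0.184]
11.9 p [633.5 -70.6  99.1] yaw -68.09 q1,q6 [-0.184  1.004] gap 8.9
mean [ 2.449 -1.202  5.174 -0.358 -0.487  0.22   0.175] F.jaw 2.03 F.along 1.82 Tse 0.004757682235254007
```

```bash
python3 ob.py 4
```

```text
Tz [0.227 0.238 0.216 0.229 0.217] j6 [0.184 0.194 0.196 0.197 0.197]
12.1 p [633.5 -70.7  99.2] yaw -68.09 q1,q6 [-0.184  1.004] gap 9.0
mean [ 2.645 -1.478  5.32  -0.362 -0.441  0.226  0.194] F.jaw 2.36 F.along 1.9 Tse 0.003607320668374349
```

Emit:
{"api": "play_rows", "payload": {"motion": [[[0, 0, 0], [0, 0, 0.1], 0], [[0, 0, 0], [0, 0, 0.1], 0.5], [[0, 0, 10], [0, 0, 0], 0.5], [[0, 0, 35], [0, 0, 0.12], 0.5], [[-14.9, 35.5, 0], [0, 0, 0.12], 0.5], [[-14.9, 35.5, 0], [0, 0, 0.12], 0.5], [[-14.8, 35.5, 0], [0, 0, 0.12], 0.5], [[0, 0, 0], [0, 0, 0.12], 0.5]]}}

```text
t: 12.77
ee_pos: [0.5855, 0.0408, 0.144]
tcp_rot: [0.982, -0.191, -0.002, -0.0]
contact_force: [-0.7, -1.1, 0.3]
finger_gap: 0.0427
```

```bash
python3 ob.py 0
```

```text
Tz [-0.04] j6 [3.382]
12.77 p [585.5  40.8 144. ] yaw -21.96 q1,q6 [-0.01   0.372] gap 42.7
mean [-0.69  -1.123  0.337  0.017 -0.056 -0.04   3.382] F.jaw -0.22 F.along -1.3 Tse 0.0
```

Emit:
{"api": "play_rows", "payload": {"motion": [[[0, 0, 0], [0, 0, 0.12], 0.5], [[0, 0, 0], [0, 0, 0.12], 0.5], [[0, 0, -10], [0, 0, 0.12], 0.5], [[0, 0, -20], [0, 0, 0], 0.5], [[0, 0, -15], [0, 0, 0], 0.5], [[0, 0, 0], [0, 0, 0], 0.3], [[0, 0, 0], [0, 0, 0], 0], [[0, 0, 0], [0, 0, 0], 0]]}}

```text
t: 13.43
ee_pos: [0.5886, 0.036, 0.0998]
tcp_rot: [1.0, -0.015, -0.0, -0.0]
contact_force: [-4.9, 0.9, 1.0]
finger_gap: 0.009
```

```bash
python3 ob.py 3
```

```text
Tz [-0.003  0.04   0.027  0.024] j6 [0.057 0.046 0.039 0.034]
13.58 p [588.5  36.   99.7] yaw -1.69 q1,q6 [-0.018  0.012] gap 8.9
mean [-3.809  0.661  1.07   0.078  0.593  0.022  0.044] F.jaw -3.83 F.along 0.55 Tse 0.007737413294611882
```

Emit:
{"api": "play_rows", "payload": {"motion": [[[-0.5, 0, 0], [0, 0, -0.09], 0], [[0, 0, 0], [0, 0, -0.09], 0], [[0, 0, 0], [0, 0, -0.09], 0], [[0, 0, 0], [0, 0, -0.09], 0], [[0, 0, 0], [0, 0, -0.09], 0], [[0, 0, 0], [0, 0, -0.05], 0], [[0, 0, 0], [0, 0, -0.02], 0], [[0, 0, 0], [0, 0, 0], 0]]}}

```text
t: 14.25
ee_pos: [0.5883, 0.0359, 0.0997]
tcp_rot: [0.963, -0.271, 0.0, -0.0]
contact_force: [-3.8, 0.6, 6.0]
finger_gap: 0.0092
```

```bash
python3 ob.py 7
```

```text
Tz [0.208 0.228 0.117 0.128 0.149 0.189 0.14  0.16 ] j6 [0.746 0.422 0.244 0.192 0.18  0.177 0.176 0.176]
14.6 p [588.4  36.   99.7] yaw -31.35 q1,q6 [-0.018  0.529] gap 8.8
mean [-3.62   0.998  6.443  0.175  0.7    0.165  0.289] F.jaw -3.61 F.along -1.03 Tse 0.013034205536327408
```

Emit:
{"api": "play_rows", "payload": {"motion": [[[-0.3, 0, 0.5], [0, 0, -0.04], 0], [[0, 0, 0], [0, 0, -0.04], 0], [[0, 0, 0], [0, 0, -0.04], 0], [[0, 0, 0], [0, 0, -0.04], 0], [[0, 0, 0], [0, 0, 0], 0], [[0, 0, 0], [0, 0, 0], 0], [[0, 0, 0], [0, 0, 0], 0], [[0, 0, 0], [0, 0, 0], 0]]}}

```text
t: 15.27
ee_pos: [0.5882, 0.0359, 0.0997]
tcp_rot: [0.938, -0.347, 0.0, -0.0]
contact_force: [-1.0, 2.0, 4.0]
finger_gap: 0.0088
```

```bash
python3 ob.py 3
```

```text
Tz [0.202 0.119 0.148 0.182] j6 [0.147 0.149 0.153 0.157]
15.42 p [588.2  36.   99.7] yaw -40.59 q1,q6 [-0.018  0.69 ] gap 9.5
mean [-0.301  2.108  4.053  0.34   0.013  0.163  0.151] F.jaw -1.6 F.along 1.4 Tse 0.015876582032404406
```

Emit:
{"api": "play_rows", "payload": {"motion": [[[-0.1, 0.2, 0.3], [0, 0, -0.04], 0], [[0, 0, 0], [0, 0, -0.04], 0], [[0, 0, 0], [0, 0, -0.04], 0], [[0, 0, 0], [0, 0, 0], 0], [[0, 0, 0], [0, 0, 0], 0], [[0, 0, 0], [0, 0, 0], 0], [[0, 0, 0], [0, 0, 0], 0], [[0, 0, 0], [0, 0, 0], 0]]}}

```text
t: 16.08
ee_pos: [0.5881, 0.036, 0.0998]
tcp_rot: [0.915, -0.402, 0.0, -0.0]
contact_force: [3.0, 1.5, 0.8]
finger_gap: 0.0089
```

```bash
python3 ob.py 3
```

```text
Tz [0.172 0.231 0.155 0.224] j6 [0.171 0.174 0.177 0.179]
16.23 p [588.   36.   99.7] yaw -47.48 q1,q6 [-0.018  0.811] gap 9.1
mean [ 3.681  1.167  0.977  0.078 -0.684  0.196  0.175] F.jaw 1.63 F.along 3.5 Tse 0.016303899699169847
```

Emit:
{"api": "play_rows", "payload": {"motion": [[[0.3, 0, 0], [0, 0, -0.04], 0], [[0, 0, 0], [0, 0, -0.04], 0], [[0, 0, 0], [0, 0, -0.02], 0], [[0, 0, 0], [0, 0, 0], 0], [[0, 0, 0], [0, 0, 0], 0], [[0, 0, 0], [0, 0, 0], 0], [[0, 0, 0], [0, 0, 0], 0], [[0, 0, 0], [0, 0, 0], 0]]}}

```text
t: 16.9
ee_pos: [0.5881, 0.0361, 0.0997]
tcp_rot: [0.894, -0.448, -0.0, 0.0]
contact_force: [2.5, -0.6, 3.0]
finger_gap: 0.0091
```

```bash
python3 ob.py 5
```

```text
Tz [0.223 0.213 0.167 0.193 0.184 0.227] j6 [0.198 0.2   0.202 0.204 0.205 0.206]
17.15 p [588.1  36.1  99.7] yaw -53.22 q1,q6 [-0.018  0.911] gap 9.6
mean [ 2.025  0.004  3.569 -0.007 -0.383  0.201  0.203] F.jaw 1.21 F.along 1.62 Tse 0.008799409303161292
```

Emit:
{"api": "play_rows", "payload": {"motion": [[[0, 0, 0], [0, 0, 0.1], 0], [[0, 0, 0], [0, 0, 0.1], 0.5], [[0, 0, 10], [0, 0, 0], 0.5], [[0, 0, 35], [0, 0, 0.115], 0.5], [[-12.2, -30.2, 0], [0, 0, 0.115], 0.5], [[-12.2, -30.2, 0], [0, 0, 0.115], 0.5], [[-12.2, -30.2, 0], [0, 0, 0.115], 0.5], [[-12.2, -30.2, 0], [0, 0, 0.115], 0.5]]}}

```text
t: 17.82
ee_pos: [0.5381, -0.0857, 0.1451]
tcp_rot: [0.997, -0.076, -0.0, -0.0]
contact_force: [0.9, -0.9, -0.1]
finger_gap: 0.0427
```

Emit:
{"api": "play_rows", "payload": {"motion": [[[-12.2, -30.3, 0], [0, 0, 0.115], 0.5], [[0, 0, 0], [0, 0, 0.115], 0.5], [[0, 0, 0], [0, 0, 0.115], 0.5], [[0, 0, 0], [0, 0, 0.115], 0.5], [[0, 0, 0], [0, 0, 0.115], 0.5], [[0, 0, -10], [0, 0, 0.115], 0.5], [[0, 0, -20], [0, 0, 0.115], 0.5], [[0, 0, -15], [0, 0, 0], 0.5]]}}

```text
t: 18.48
ee_pos: [0.5266, -0.1149, 0.0993]
tcp_rot: [0.947, 0.321, -0.0, -0.0]
contact_force: [-0.1, 0.5, -1.3]
finger_gap: 0.0424
```

```bash
python3 ob.py 1
```

```text
Tz [-0.018  0.008] j6 [-2.034 -1.012]
18.53 p [ 525.1 -114.5   96.6] yaw 37.18 q1,q6 [-0.301 -0.95 ] gap 42.9
mean [-1.12   0.461 -2.281 -0.017  0.071 -0.005 -1.523] F.jaw -0.61 F.along 1.04 Tse 0.009249881669221293
```

Emit:
{"api": "play_rows", "payload": {"motion": [[[0, 0, 0], [0, 0, 0], 0], [[0, 0, 0], [0, 0, 0], 0], [[0, 0, 0], [0, 0, 0], 0], [[0, 0, 0], [0, 0, -0.06], 0], [[0, 0, 0], [0, 0, -0.06], 0], [[0, 0, 0], [0, 0, 0], 0], [[0, 0, 0], [0, 0, 0], 0], [[0, 0, 0], [0, 0, 0], 0]]}}

```text
t: 19.2
ee_pos: [0.5266, -0.1158, 0.1009]
tcp_rot: [0.965, 0.262, -0.001, 0.0]
contact_force: [-6.7, -5.6, 3.3]
finger_gap: 0.009
```

```bash
python3 ob.py 3
```

```text
Tz [0.083 0.142 0.145 0.154] j6 [0.141 0.125 0.122 0.121]
19.35 p [ 526.6 -115.8  100.9] yaw 30.37 q1,q6 [-0.302 -0.831] gap 9.3
mean [-6.555 -5.577  4.004 -0.895  1.084  0.131  0.127] F.jaw -8.47 F.along -1.5 Tse 0.014140188588844535
```

Emit:
{"api": "play_rows", "payload": {"motion": [[[-0.8, -0.5, 0], [0, 0, -0.08], 0], [[0, 0, 0], [0, 0, -0.08], 0], [[0, 0, 0], [0, 0, -0.08], 0], [[0, 0, 0], [0, 0, -0.08], 0], [[0, 0, 0], [0, 0, -0.06], 0], [[0, 0, 0], [0, 0, -0.02], 0], [[0, 0, 0], [0, 0, 0], 0], [[0, 0, 0], [0, 0, 0], 0]]}}

```text
t: 20.02
ee_pos: [0.5262, -0.116, 0.1009]
tcp_rot: [0.998, 0.065, 0.0, 0.001]
contact_force: [-4.6, -3.5, 2.6]
finger_gap: 0.0089
```

```bash
python3 ob.py 5
```

```text
Tz [0.166 0.179 0.134 0.112 0.164 0.13 ] j6 [0.262 0.197 0.18  0.176 0.176 0.176]
20.27 p [ 526.2 -116.   100.9] yaw 7.46 q1,q6 [-0.303 -0.432] gap 9.0
mean [-4.033 -3.528  2.914 -0.562  0.605  0.148  0.194] F.jaw -4.46 F.along -2.97 Tse 0.009654600072576921
```

Emit:
{"api": "play_rows", "payload": {"motion": [[[-0.4, -0.3, 0], [0, 0, -0.04], 0], [[0, 0, 0], [0, 0, -0.04], 0], [[0, 0, 0], [0, 0, -0.04], 0], [[0, 0, 0], [0, 0, 0], 0], [[0, 0, 0], [0, 0, 0], 0], [[0, 0, 0], [0, 0, 0], 0], [[0, 0, 0], [0, 0, 0], 0], [[0, 0, 0], [0, 0, 0], 0]]}}

```text
t: 20.93
ee_pos: [0.5261, -0.1161, 0.1009]
tcp_rot: [1.0, 0.006, 0.0, 0.0]
contact_force: [-4.4, -1.0, 7.8]
finger_gap: 0.0091
```

```bash
python3 ob.py 3
```

```text
Tz [0.161 0.149 0.165 0.124] j6 [0.17 0.17 0.17 0.17]
21.08 p [ 526.1 -116.1  100.8] yaw 0.7 q1,q6 [-0.303 -0.315] gap 9.2
mean [-4.164 -1.219  7.542 -0.293  0.629  0.15   0.17 ] F.jaw -4.18 F.along -1.17 Tse 0.008138316621113601
```

Emit:
{"api": "play_rows", "payload": {"motion": [[[-0.4, -0.1, 0.4], [0, 0, -0.04], 0], [[0, 0, 0], [0, 0, -0.04], 0], [[0, 0, 0], [0, 0, -0.02], 0], [[0, 0, 0], [0, 0, 0], 0], [[0, 0, 0], [0, 0, 0], 0], [[0, 0, 0], [0, 0, 0], 0], [[0, 0, 0], [0, 0, 0], 0], [[0, 0, 0], [0, 0, 0], 0]]}}

```text
t: 21.75
ee_pos: [0.5259, -0.1161, 0.1009]
tcp_rot: [0.999, -0.044, 0.001, 0.0]
contact_force: [-1.1, -1.5, 6.9]
finger_gap: 0.0093
```

```bash
python3 ob.py 2
```

```text
Tz [0.257 0.149 0.244] j6 [0.194 0.194 0.194]
21.85 p [ 525.9 -116.1  100.9] yaw -5.0 q1,q6 [-0.304 -0.216] gap 9.1
mean [-1.517 -1.729  6.666 -0.273  0.153  0.217  0.194] F.jaw -1.36 F.along -1.85 Tse 0.02778616230588317
```

```bash
cat > lid.py <<'E'
from h import *
import sys
R=np.array([[.9245,-.381],[.381,.9245]])
C=np.array([.5577,-.0397])
def fit(n,d,d0,mask0=None):
    w=cloud(d);w0=cloud(d0)
    def loc(w): return (w[...,:2]-C)@R
    l=loc(w0)*1000; 
    m=(np.abs(l)<72).all(-1)&(np.abs(w0[...,2]-.078)<.006)
    # stay away from screws
    for sx in(-58,58):
        for sy in(-58,58): m&=np.hypot(l[...,0]-sx,l[...,1]-sy)>16
    m1=m&(np.abs(w[...,2]-.0755)<.007)
    # remove pixels whose colour changed a lot
    out=[]
    for ww,mm in((w0,m1),(w,m1)):
        P=ww[mm];L=loc(P)*1000;A=np.c_[np.ones(len(L)),L];z=P[:,2]*1000
        k=np.ones(len(z),bool)
        for _ in range(4):
            x=np.linalg.lstsq(A[k],z[k],rcond=None)[0];r=z-A@x;s=1.5*np.median(np.abs(r[k]))*1.5;k=np.abs(r)<2.5*s
        out.append(x)
    dx=out[1]-out[0]
    cor={c:round(dx[0]+dx[1]*a*58+dx[2]*b*58,2) for c,a,b in(("A",-1,1),("B",1,1),("C",1,-1),("D",-1,-1))}
    print(n,m.sum(),m1.sum(),"dz centre",round(dx[0],2),cor)
if __name__=="__main__":
    from plant import bot
    for n in sys.argv[2:]:
        d=bot.get_image(n);np.savez(f"{n}{sys.argv[1]}.npz",**d);cv2.imwrite(f"pics/{n}{sys.argv[1]}.png",cv2.resize(d["img"][140:280,210:370,::-1],None,fx=4,fy=4))
        fit(n,d,dict(np.load(f"{n}0.npz")))
E
python3 lid.py 2 scene; python3 - <<'E'
from lid import *
for n in("top","scene"): fit(n,dict(np.load(n+"1.npz")),dict(np.load(n+"0.npz")))
E
```

```text
scene 1732 1451 dz centre -1.06 {'A': np.float64(-1.39), 'B': np.float64(-1.41), 'C': np.float64(-0.73), 'D': np.float64(-0.71)}
top 2287 159 dz centre -0.26 {'A': np.float64(-0.94), 'B': np.float64(-0.71), 'C': np.float64(0.42), 'D': np.float64(0.19)}
scene 1732 1706 dz centre 0.02 {'A': np.float64(-0.12), 'B': np.float64(0.06), 'C': np.float64(0.17), 'D': np.float64(-0.01)}
```

View pics/scene2.png

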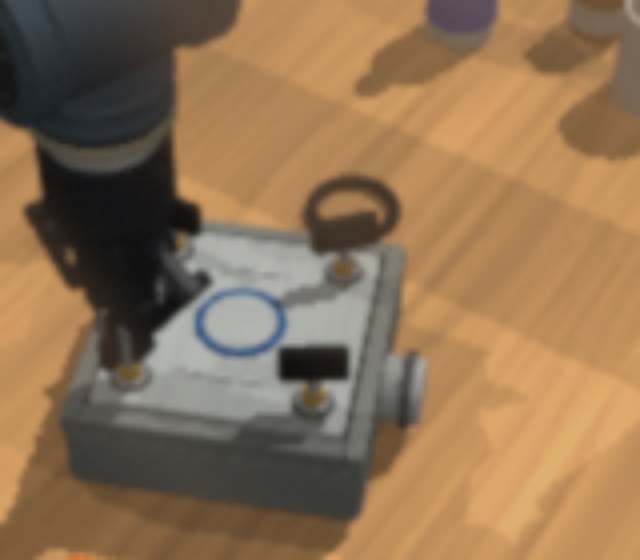

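Emit:
{"api": "play_rows", "payload": {"motion": [[[0, 0, 0], [0, 0, 0.1], 0], [[0, 0, 0], [0, 0, 0.09], 0.5], [[0, 0, 10], [0, 0, 0], 0.5], [[0, 0, 35], [0, 0, 0.12], 0.5], [[-14.6, 35.9, 0], [0, 0, 0.12], 0.5], [[-14.6, 35.9, 0], [0, 0, 0.12], 0.5], [[-14.6, 36, 0], [0, 0, 0.12], 0.5], [[0, 0, 0], [0, 0, 0.12], 0.5]]}}

```text
t: 22.57
ee_pos: [0.4791, -0.0038, 0.1457]
tcp_rot: [0.938, 0.346, -0.0, -0.001]
contact_force: [0.5, -0.2, 0.2]
finger_gap: 0.0428
```

```bash
python3 lid.py 3 scene; python3 ob.py 0
```

```text
scene 1732 1651 dz centre -1.1 {'A': np.float64(-1.34), 'B': np.float64(-1.46), 'C': np.float64(-0.87), 'D': np.float64(-0.74)}
Tz [0.019] j6 [2.197]
22.62 p [480.6  -5.7 146. ] yaw 41.06 q1,q6 [-0.109 -0.826] gap 42.8
mean [ 1.439 -0.474  0.474 -0.045  0.01   0.019  2.197] F.jaw 0.77 F.along -1.3 Tse 0.0
```

Emit:
{"api": "play_rows", "payload": {"motion": [[[0, 0, 0], [0, 0, 0.12], 0.5], [[0, 0, 0], [0, 0, 0.12], 0.5], [[0, 0, 0], [0, 0, 0.12], 0.5], [[0, 0, 0], [0, 0, 0.12], 0.5], [[0, 0, 0], [0, 0, 0.12], 0.5], [[0, 0, 0], [0, 0, 0.12], 0.5], [[0, 0, -15], [0, 0, 0.12], 0.5], [[0, 0, -20], [0, 0, 0.05], 0.5]]}}

```text
t: 23.28
ee_pos: [0.4833, -0.0088, 0.1115]
tcp_rot: [0.7, 0.715, 0.001, 0.002]
contact_force: [0.6, 0.2, 0.0]
finger_gap: 0.0429
```

Emit:
{"api": "play_rows", "payload": {"motion": [[[0, 0, -11.5], [0, 0, 0], 0.5], [[0, 0, 0], [0, 0, 0], 0.3], [[0, 0, 0], [0, 0, 0], 0], [[0, 0, 0], [0, 0, 0], 0], [[0, 0, 0], [0, 0, 0], 0], [[0, 0, 0], [0, 0, -0.05], 0], [[0, 0, 0], [0, 0, -0.05], 0], [[0, 0, 0], [0, 0, 0], 0]]}}

```text
t: 23.95
ee_pos: [0.4823, -0.0083, 0.0995]
tcp_rot: [0.736, 0.677, 0.0, 0.001]
contact_force: [-0.2, -0.4, 3.7]
finger_gap: 0.0096
```

```bash
python3 ob.py 3
```

```text
Tz [0.11  0.102 0.112 0.114] j6 [0.996 0.662 0.286 0.149]
24.1 p [482.3  -8.3  99.5] yaw 85.52 q1,q6 [-0.114 -1.606] gap 9.5
mean [-0.404 -1.037  6.28  -0.193  0.078  0.11   0.523] F.jaw -1.07 F.along 0.32 Tse 0.002244431486394477
```

Emit:
{"api": "play_rows", "payload": {"motion": [[[0, 0, 0.3], [0, 0, -0.06], 0], [[0, 0, 0], [0, 0, -0.06], 0], [[0, 0, 0], [0, 0, -0.06], 0], [[0, 0, 0], [0, 0, -0.06], 0], [[0, 0, 0], [0, 0, -0.06], 0], [[0, 0, 0], [0, 0, 0], 0], [[0, 0, 0], [0, 0, 0], 0], [[0, 0, 0], [0, 0, 0], 0]]}}

```text
t: 24.77
ee_pos: [0.4822, -0.0085, 0.0995]
tcp_rot: [0.827, 0.562, 0.0, 0.001]
contact_force: [-0.8, -5.2, 6.5]
finger_gap: 0.0092
```

```bash
python3 ob.py 3; python3 lid.py 4 scene
```

```text
Tz [0.206 0.244 0.202 0.188] j6 [0.247 0.227 0.222 0.221]
24.92 p [482.2  -8.5  99.5] yaw 68.45 q1,q6 [-0.114 -1.308] gap 9.2
mean [-0.364 -4.181  6.292 -0.76   0.082  0.21   0.229] F.jaw -4.02 F.along -1.2 Tse 0.010403747803216458
scene 1732 1650 dz centre -1.38 {'A': np.float64(-2.26), 'B': np.float64(-1.49), 'C': np.float64(-0.5), 'D': np.float64(-1.27)}
```

Emit:
{"api": "play_rows", "payload": {"motion": [[[0, -0.4, 0.3], [0, 0, -0.05], 0], [[0, 0, 0], [0, 0, -0.05], 0], [[0, 0, 0], [0, 0, -0.05], 0], [[0, 0, 0], [0, 0, -0.05], 0], [[0, 0, 0], [0, 0, 0], 0], [[0, 0, 0], [0, 0, 0], 0], [[0, 0, 0], [0, 0, 0], 0], [[0, 0, 0], [0, 0, 0], 0]]}}

```text
t: 25.63
ee_pos: [0.4821, -0.0087, 0.0995]
tcp_rot: [0.879, 0.477, 0.0, 0.0]
contact_force: [0.8, -3.4, 6.3]
finger_gap: 0.0089
```

```bash
python3 ob.py 3; python3 lid.py 5 scene
```

```text
Tz [0.225 0.237 0.287 0.306] j6 [0.239 0.252 0.255 0.256]
25.78 p [482.1  -8.7  99.5] yaw 56.94 q1,q6 [-0.115 -1.108] gap 9.2
mean [ 0.538 -3.646  5.775 -0.636 -0.099  0.264  0.25 ] F.jaw -2.76 F.along -2.44 Tse 0.016874523482432933
scene 1732 1654 dz centre -1.79 {'A': np.float64(-3.1), 'B': np.float64(-1.89), 'C': np.float64(-0.47), 'D': np.float64(-1.69)}
```

Emit:
{"api": "play_rows", "payload": {"motion": [[[0, -0.3, 0.3], [0, 0, -0.05], 0], [[0, 0, 0], [0, 0, -0.05], 0], [[0, 0, 0], [0, 0, -0.04], 0], [[0, 0, 0], [0, 0, -0.03], 0], [[0, 0, 0], [0, 0, 0], 0], [[0, 0, 0], [0, 0, 0], 0], [[0, 0, 0], [0, 0, 0], 0], [[0, 0, 0], [0, 0, 0], 0]]}}

```text
t: 26.5
ee_pos: [0.4819, -0.0089, 0.0996]
tcp_rot: [0.917, 0.4, 0.0, 0.0]
contact_force: [1.7, -2.4, 2.9]
finger_gap: 0.0093
```

```bash
python3 ob.py 3; python3 lid.py 6 scene
```

```text
Tz [0.3   0.311 0.286 0.263] j6 [0.265 0.268 0.273 0.278]
26.65 p [481.9  -8.9  99.6] yaw 47.07 q1,q6 [-0.115 -0.937] gap 9.4
mean [ 2.773 -2.138  3.174 -0.502 -0.494  0.29   0.271] F.jaw 0.32 F.along -3.49 Tse 0.008840091122632366
scene 1732 1657 dz centre -2.13 {'A': np.float64(-3.62), 'B': np.float64(-2.17), 'C': np.float64(-0.63), 'D': np.float64(-2.08)}
```

Emit:
{"api": "play_rows", "payload": {"motion": [[[0.4, -0.2, 0.2], [0, 0, -0.04], 0], [[0, 0, 0], [0, 0, -0.03], 0], [[0, 0, 0], [0, 0, -0.03], 0], [[0, 0, 0], [0, 0, 0], 0], [[0, 0, 0], [0, 0, 0], 0], [[0, 0, 0], [0, 0, 0], 0], [[0, 0, 0], [0, 0, 0], 0], [[0, 0, 0], [0, 0, 0], 0]]}}

```text
t: 27.37
ee_pos: [0.4819, -0.009, 0.0996]
tcp_rot: [0.936, 0.353, -0.0, -0.0]
contact_force: [0.3, -0.5, 3.5]
finger_gap: 0.0091
```

```bash
python3 ob.py 5; python3 lid.py 7 scene
```

```text
Tz [0.292 0.345 0.343 0.3   0.373 0.332] j6 [0.319 0.321 0.323 0.325 0.327 0.328]
27.62 p [481.9  -9.   99.6] yaw 41.32 q1,q6 [-0.115 -0.836] gap 9.2
mean [ 0.308 -0.828  2.847 -0.272 -0.073  0.331  0.324] F.jaw -0.32 F.along -0.83 Tse 0.01122132122067672
scene 1732 1653 dz centre -2.12 {'A': np.float64(-3.69), 'B': np.float64(-2.04), 'C': np.float64(-0.54), 'D': np.float64(-2.19)}
```

Emit:
{"api": "play_rows", "payload": {"motion": [[[0, 0, 0], [0, 0, 0.12], 0], [[0, 0, 0], [0, 0, 0.12], 0], [[0, 0, 0], [0, 0, 0.08], 0.5], [[0, 0, 10], [0, 0, 0], 0.5], [[0, 0, 35], [0, 0, 0.12], 0.5], [[37.9, -15.4, 0], [0, 0, 0.12], 0.5], [[37.9, -15.4, 0], [0, 0, 0.12], 0.5], [[37.9, -15.4, 0], [0, 0, 0.12], 0.5]]}}

```text
t: 28.33
ee_pos: [0.5973, -0.0557, 0.1466]
tcp_rot: [0.724, 0.69, 0.001, 0.001]
contact_force: [-0.3, -0.3, -1.0]
finger_gap: 0.0427
```

Emit:
{"api": "play_rows", "payload": {"motion": [[[37.8, -15.4, 0], [0, 0, 0.12], 0.5], [[0, 0, 0], [0, 0, 0.12], 0.5], [[0, 0, 0], [0, 0, 0.12], 0.5], [[0, 0, 0], [0, 0, 0.12], 0.5], [[0, 0, 0], [0, 0, 0.12], 0.5], [[0, 0, -10], [0, 0, 0.03], 0.5], [[0, 0, -20], [0, 0, 0], 0.5], [[0, 0, -15], [0, 0, 0], 0.5]]}}

```text
t: 29.0
ee_pos: [0.6333, -0.0704, 0.0994]
tcp_rot: [0.477, 0.879, 0.0, -0.0]
contact_force: [0.8, -0.2, 0.4]
finger_gap: 0.0427
```

```bash
python3 lid.py 8 scene;python3 ob.py 0; 
```

```text
scene 1732 1356 dz centre -2.07 {'A': np.float64(-3.67), 'B': np.float64(-2.05), 'C': np.float64(-0.47), 'D': np.float64(-2.09)}
Tz [0.005] j6 [-0.102]
29.05 p [631.7 -70.2  96.3] yaw 123.04 q1,q6 [-0.184 -2.332] gap 42.5
mean [-0.935  0.34  -3.196  0.053  0.083  0.005 -0.102] F.jaw 0.8 F.along 0.6 Tse 0.0
```

Emit:
{"api": "play_rows", "payload": {"motion": [[[0, 0, 0], [0, 0, 0], 0], [[0, 0, 0], [0, 0, 0], 0], [[0, 0, 0], [0, 0, 0], 0], [[0, 0, 0], [0, 0, -0.08], 0], [[0, 0, 0], [0, 0, -0.08], 0], [[0, 0, 0], [0, 0, -0.08], 0], [[0, 0, 0], [0, 0, -0.08], 0], [[0, 0, 0], [0, 0, 0], 0]]}}

```text
t: 29.72
ee_pos: [0.634, -0.0706, 0.1011]
tcp_rot: [0.611, 0.792, 0.0, 0.001]
contact_force: [-2.1, 0.7, 5.2]
finger_gap: 0.0091
```

```bash
python3 ob.py 5
```

```text
Tz [0.18  0.207 0.184 0.194 0.16  0.194] j6 [1.637 1.07  0.464 0.256 0.202 0.19 ]
29.97 p [634.1 -70.6 101.1] yaw 105.09 q1,q6 [-0.184 -2.018] gap 9.2
mean [-2.065  0.94   6.454  0.13   0.412  0.187  0.636] F.jaw 1.45 F.along 1.75 Tse 0.005912039145492916
```

Emit:
{"api": "play_rows", "payload": {"motion": [[[-0.3, 0.1, 0.3], [0, 0, -0.08], 0], [[0, 0, 0], [0, 0, -0.08], 0], [[0, 0, 0], [0, 0, -0.08], 0], [[0, 0, 0], [0, 0, -0.06], 0], [[0, 0, 0], [0, 0, 0], 0], [[0, 0, 0], [0, 0, 0], 0], [[0, 0, 0], [0, 0, 0], 0], [[0, 0, 0], [0, 0, 0], 0]]}}

```text
t: 30.63
ee_pos: [0.634, -0.0709, 0.1011]
tcp_rot: [0.719, 0.695, 0.0, 0.001]
contact_force: [0.4, -0.8, 6.8]
finger_gap: 0.0093
```

```bash
python3 ob.py 4;python3 lid.py 9 scene
```

```text
Tz [0.265 0.238 0.226 0.216 0.212] j6 [0.247 0.245 0.245 0.245 0.245]
30.83 p [634.  -70.9 101.1] yaw 87.98 q1,q6 [-0.184 -1.719] gap 9.5
mean [-0.258 -1.716  6.098 -0.336  0.068  0.231  0.245] F.jaw -1.72 F.along 0.2 Tse 0.00847892995612603
scene 1732 1159 dz centre -3.14 {'A': np.float64(-3.78), 'B': np.float64(-3.15), 'C': np.float64(-2.5), 'D': np.float64(-3.12)}
```

Emit:
{"api": "play_rows", "payload": {"motion": [[[0, -0.2, 0.3], [0, 0, -0.07], 0], [[0, 0, 0], [0, 0, -0.07], 0], [[0, 0, 0], [0, 0, -0.06], 0], [[0, 0, 0], [0, 0, 0], 0], [[0, 0, 0], [0, 0, 0], 0], [[0, 0, 0], [0, 0, 0], 0], [[0, 0, 0], [0, 0, 0], 0], [[0, 0, 0], [0, 0, 0], 0]]}}

```text
t: 31.55
ee_pos: [0.6339, -0.071, 0.1011]
tcp_rot: [0.785, 0.62, 0.0, 0.001]
contact_force: [1.4, -2.5, 6.2]
finger_gap: 0.0093
```

```bash
python3 ob.py 3;python3 lid.py 10 scene
```

```text
Tz [0.264 0.324 0.273 0.279] j6 [0.284 0.284 0.284 0.284]
31.7 p [633.9 -71.1 101.1] yaw 76.57 q1,q6 [-0.184 -1.521] gap 9.0
mean [ 1.271 -2.087  5.454 -0.436 -0.085  0.285  0.284] F.jaw -1.74 F.along -1.72 Tse 0.011552186261526891
scene 1732 1096 dz centre -3.54 {'A': np.float64(-3.84), 'B': np.float64(-3.53), 'C': np.float64(-3.23), 'D': np.float64(-3.54)}
```

Emit:
{"api": "play_rows", "payload": {"motion": [[[0.1, -0.2, 0.3], [0, 0, -0.04], 0], [[0, 0, 0], [0, 0, -0.04], 0], [[0, 0, 0], [0, 0, -0.04], 0], [[0, 0, 0], [0, 0, 0], 0], [[0, 0, 0], [0, 0, 0], 0], [[0, 0, 0], [0, 0, 0], 0], [[0, 0, 0], [0, 0, 0], 0], [[0, 0, 0], [0, 0, 0], 0]]}}

```text
t: 32.42
ee_pos: [0.6339, -0.0712, 0.1012]
tcp_rot: [0.821, 0.571, 0.0, 0.001]
contact_force: [1.3, -2.5, 6.2]
finger_gap: 0.0091
```

```bash
python3 ob.py 4;python3 lid.py 11 scene
```

```text
Tz [0.312 0.349 0.386 0.277 0.323] j6 [0.341 0.341 0.341 0.341 0.341]
32.62 p [633.9 -71.2 101.2] yaw 69.66 q1,q6 [-0.185 -1.4  ] gap 9.0
mean [ 1.202 -2.188  5.874 -0.504 -0.169  0.329  0.341] F.jaw -1.63 F.along -1.89 Tse 0.016386068118762524
scene 1732 1054 dz centre -3.44 {'A': np.float64(-3.52), 'B': np.float64(-3.38), 'C': np.float64(-3.36), 'D': np.float64(-3.5)}
```

Emit:
{"api": "play_rows", "payload": {"motion": [[[0, 0, 0], [0, 0, 0.12], 0], [[0, 0, 0], [0, 0, 0.12], 0], [[0, 0, 0], [0, 0, 0.09], 0.5], [[0, 0, 10], [0, 0, 0], 0.5], [[0, 0, 35], [0, 0, 0.12], 0.5], [[-15.2, 35.7, 0], [0, 0, 0.12], 0.5], [[-15.2, 35.7, 0], [0, 0, 0.12], 0.5], [[-15.3, 35.7, 0], [0, 0, 0.12], 0.5]]}}

```text
t: 33.33
ee_pos: [0.5869, 0.0372, 0.1464]
tcp_rot: [0.53, 0.848, 0.0, 0.0]
contact_force: [-0.0, 1.9, -0.6]
finger_gap: 0.0431
```

Emit:
{"api": "play_rows", "payload": {"motion": [[[0, 0, 0], [0, 0, 0.12], 0.5], [[0, 0, 0], [0, 0, 0.12], 0.5], [[0, 0, -10], [0, 0, 0.12], 0.5], [[0, 0, -20], [0, 0, 0.033], 0.5], [[0, 0, -15], [0, 0, 0], 0.5], [[0, 0, 0], [0, 0, 0], 0.3], [[0, 0, 0], [0, 0, 0], 0], [[0, 0, 0], [0, 0, 0], 0]]}}

```text
t: 34.0
ee_pos: [0.5881, 0.0361, 0.1017]
tcp_rot: [0.356, 0.934, 0.0, 0.0]
contact_force: [-1.0, -1.0, -3.7]
finger_gap: 0.0092
```

```bash
python3 ob.py 2; python3 lid.py 12 scene
```

```text
Tz [ 0.069 -0.027  0.032] j6 [0.023 0.022 0.02 ]
34.1 p [588.1  36.1 101.6] yaw 138.29 q1,q6 [-0.018 -2.431] gap 9.2
mean [ 0.119 -0.667 -1.509 -0.128  0.084  0.024  0.022] F.jaw -0.53 F.along 0.42 Tse 0.02277020238647486
scene 1732 1642 dz centre -3.48 {'A': np.float64(-3.63), 'B': np.float64(-3.42), 'C': np.float64(-3.34), 'D': np.float64(-3.55)}
```

Emit:
{"api": "play_rows", "payload": {"motion": [[[0, 0, 0], [0, 0, -0.1], 0], [[0, 0, 0], [0, 0, -0.1], 0], [[0, 0, 0], [0, 0, -0.1], 0], [[0, 0, 0], [0, 0, -0.1], 0], [[0, 0, 0], [0, 0, -0.05], 0], [[0, 0, 0], [0, 0, 0], 0], [[0, 0, 0], [0, 0, 0], 0], [[0, 0, 0], [0, 0, 0], 0]]}}

```text
t: 34.82
ee_pos: [0.5881, 0.0362, 0.1016]
tcp_rot: [0.554, 0.832, 0.0, 0.001]
contact_force: [-2.0, 0.5, 6.7]
finger_gap: 0.0095
```

```bash
python3 ob.py 5
```

```text
Tz [0.063 0.19  0.141 0.201 0.152 0.155] j6 [0.198 0.177 0.172 0.171 0.171 0.171]
35.07 p [588.1  36.2 101.6] yaw 112.67 q1,q6 [-0.018 -1.984] gap 9.3
mean [-2.339  0.695  6.517  0.065  0.387  0.15   0.176] F.jaw 1.54 F.along 1.89 Tse 0.018095105786667582
```

Emit:
{"api": "play_rows", "payload": {"motion": [[[-0.3, 0.1, 0.3], [0, 0, -0.05], 0], [[0, 0, 0], [0, 0, -0.05], 0], [[0, 0, 0], [0, 0, -0.05], 0], [[0, 0, 0], [0, 0, -0.05], 0], [[0, 0, 0], [0, 0, 0], 0], [[0, 0, 0], [0, 0, 0], 0], [[0, 0, 0], [0, 0, 0], 0], [[0, 0, 0], [0, 0, 0], 0]]}}

```text
t: 35.73
ee_pos: [0.588, 0.0363, 0.1016]
tcp_rot: [0.634, 0.773, 0.001, 0.001]
contact_force: [0.3, -0.5, 5.1]
finger_gap: 0.0088
```

```bash
python3 ob.py 4; python3 lid.py 13 scene
```

```text
Tz [0.274 0.303 0.216 0.282 0.223] j6 [0.268 0.269 0.269 0.269 0.269]
35.93 p [588.   36.3 101.6] yaw 101.25 q1,q6 [-0.017 -1.785] gap 9.2
mean [ 0.507 -0.021  5.694  0.074 -0.1    0.259  0.269] F.jaw -0.12 F.along -0.49 Tse 0.015200849361957846
scene 1732 1644 dz centre -3.43 {'A': np.float64(-3.63), 'B': np.float64(-3.58), 'C': np.float64(-3.23), 'D': np.float64(-3.27)}
```

Emit:
{"api": "play_rows", "payload": {"motion": [[[0, 0, 0.3], [0, 0, -0.04], 0], [[0, 0, 0], [0, 0, -0.04], 0], [[0, 0, 0], [0, 0, -0.03], 0], [[0, 0, 0], [0, 0, 0], 0], [[0, 0, 0], [0, 0, 0], 0], [[0, 0, 0], [0, 0, 0], 0], [[0, 0, 0], [0, 0, 0], 0], [[0, 0, 0], [0, 0, 0], 0]]}}

```text
t: 36.65
ee_pos: [0.5879, 0.0363, 0.1016]
tcp_rot: [0.676, 0.737, 0.001, 0.001]
contact_force: [1.9, 1.3, 5.2]
finger_gap: 0.0091
```

```bash
python3 ob.py 4; python3 lid.py 14 scene
```

```text
Tz [0.368 0.307 0.347 0.321 0.291] j6 [0.32  0.322 0.322 0.322 0.322]
36.85 p [587.9  36.3 101.6] yaw 94.88 q1,q6 [-0.017 -1.673] gap 9.0
mean [ 2.385  0.894  5.469  0.21  -0.474  0.327  0.322] F.jaw 0.69 F.along -2.45 Tse 0.012311940221272305
scene 1732 1637 dz centre -3.45 {'A': np.float64(-3.8), 'B': np.float64(-3.55), 'C': np.float64(-3.09), 'D': np.float64(-3.34)}
```

Emit:
{"api": "play_rows", "payload": {"motion": [[[0, 0, 0], [0, 0, 0.12], 0], [[0, 0, 0], [0, 0, 0.12], 0], [[0, 0, 0], [0, 0, 0.08], 0.5], [[0, 0, 10], [0, 0, 0], 0.5], [[0, 0, 35], [0, 0, -0.12], 0.5], [[-12.4, -30.5, 0], [0, 0, -0.12], 0.5], [[-12.4, -30.5, 0], [0, 0, -0.12], 0.5], [[-12.4, -30.5, 0], [0, 0, -0.12], 0.5]]}}

```text
t: 37.57
ee_pos: [0.5494, -0.0559, 0.1469]
tcp_rot: [0.736, 0.677, 0.0, 0.0]
contact_force: [-0.2, -0.9, -1.1]
finger_gap: 0.0423
```

Emit:
{"api": "play_rows", "payload": {"motion": [[[-12.4, -30.5, 0], [0, 0, -0.12], 0.5], [[-12.3, -30.4, 0], [0, 0, -0.12], 0.5], [[0, 0, 0], [0, 0, -0.12], 0.5], [[0, 0, 0], [0, 0, -0.12], 0.5], [[0, 0, 0], [0, 0, -0.12], 0.5], [[0, 0, 0], [0, 0, -0.12], 0.5], [[0, 0, 0], [0, 0, -0.12], 0.5], [[0, 0, 0], [0, 0, -0.12], 0.5]]}}

```text
t: 38.23
ee_pos: [0.525, -0.1161, 0.1465]
tcp_rot: [0.966, 0.26, -0.0, -0.0]
contact_force: [-0.8, -0.1, -0.4]
finger_gap: 0.0431
```

```bash
python3 ob.py 0; python3 lid.py 15 scene
```

```text
Tz [-0.009] j6 [-2.38]
38.23 p [ 525.  -116.1  146.5] yaw 30.11 q1,q6 [-0.304 -0.83 ] gap 43.1
mean [-0.785 -0.115 -0.425 -0.005  0.01  -0.009 -2.38 ] F.jaw -0.74 F.along 0.29 Tse 0.0
scene 1732 1561 dz centre -3.43 {'A': np.float64(-3.49), 'B': np.float64(-3.56), 'C': np.float64(-3.37), 'D': np.float64(-3.29)}
```

Emit:
{"api": "play_rows", "payload": {"motion": [[[0.8, 0, 0], [0, 0, -0.12], 0.5], [[0, 0, 0], [0, 0, -0.12], 0.5], [[0, 0, -10], [0, 0, -0.12], 0.5], [[0, 0, -20], [0, 0, -0.06], 0.5], [[0, 0, -16], [0, 0, 0], 0.5], [[0, 0, 0], [0, 0, 0], 0.3], [[0, 0, 0], [0, 0, 0], 0], [[0, 0, 0], [0, 0, 0], 0]]}}

```text
t: 38.95
ee_pos: [0.5262, -0.1162, 0.1011]
tcp_rot: [0.998, 0.057, -0.0, 0.0]
contact_force: [-6.9, -1.2, 4.0]
finger_gap: 0.0095
```

```bash
python3 ob.py 2
```

```text
Tz [ 0.042 -0.028 -0.051] j6 [-0.009 -0.017 -0.014]
39.05 p [ 526.1 -116.2  101.1] yaw 6.56 q1,q6 [-0.304 -0.418] gap 9.0
mean [-4.449 -0.87   2.021 -0.136  0.84  -0.012 -0.013] F.jaw -4.52 F.along -0.36 Tse 0.023018358449444946
```

Emit:
{"api": "play_rows", "payload": {"motion": [[[-0.6, 0, 0], [0, 0, -0.1], 0], [[0, 0, 0], [0, 0, -0.1], 0], [[0, 0, 0], [0, 0, -0.1], 0], [[0, 0, 0], [0, 0, -0.1], 0], [[0, 0, 0], [0, 0, -0.1], 0], [[0, 0, 0], [0, 0, 0], 0], [[0, 0, 0], [0, 0, 0], 0], [[0, 0, 0], [0, 0, 0], 0]]}}

```text
t: 39.72
ee_pos: [0.5257, -0.1162, 0.1011]
tcp_rot: [0.982, -0.19, 0.0, 0.0]
contact_force: [-5.4, -1.2, 6.3]
finger_gap: 0.0096
```

```bash
python3 ob.py 5
```

```text
Tz [0.166 0.15  0.141 0.165 0.071 0.164] j6 [0.196 0.157 0.148 0.146 0.146 0.146]
39.97 p [ 525.7 -116.3  101. ] yaw -21.86 q1,q6 [-0.304  0.078] gap 9.3
mean [-5.619 -0.831  6.784 -0.105  0.945  0.143  0.157] F.jaw -4.91 F.along -2.86 Tse 0.01365261041998693
```

Emit:
{"api": "play_rows", "payload": {"motion": [[[-0.6, -0.1, 0.3], [0, 0, -0.04], 0], [[0, 0, 0], [0, 0, -0.04], 0], [[0, 0, 0], [0, 0, -0.04], 0], [[0, 0, 0], [0, 0, 0], 0], [[0, 0, 0], [0, 0, 0], 0], [[0, 0, 0], [0, 0, 0], 0], [[0, 0, 0], [0, 0, 0], 0], [[0, 0, 0], [0, 0, 0], 0]]}}

```text
t: 40.63
ee_pos: [0.5254, -0.1163, 0.1011]
tcp_rot: [0.969, -0.249, 0.001, -0.0]
contact_force: [-2.2, 0.4, 5.8]
finger_gap: 0.0093
```

```bash
python3 ob.py 4; python3 lid.py 16 scene
```

```text
Tz [0.171 0.239 0.149 0.171 0.208] j6 [0.196 0.197 0.197 0.197 0.197]
40.83 p [ 525.4 -116.3  101. ] yaw -28.82 q1,q6 [-0.304  0.199] gap 9.2
mean [-2.438  1.119  6.047  0.17   0.351  0.187  0.197] F.jaw -2.68 F.along -0.19 Tse 0.014293423662676595
scene 1732 1527 dz centre -3.57 {'A': np.float64(-3.72), 'B': np.float64(-3.55), 'C': np.float64(-3.42), 'D': np.float64(-3.6)}
```

Emit:
{"api": "play_rows", "payload": {"motion": [[[-0.3, 0.1, 0.3], [0, 0, -0.05], 0], [[0, 0, 0], [0, 0, -0.05], 0], [[0, 0, 0], [0, 0, -0.05], 0], [[0, 0, 0], [0, 0, -0.02], 0], [[0, 0, 0], [0, 0, 0], 0], [[0, 0, 0], [0, 0, 0], 0], [[0, 0, 0], [0, 0, 0], 0], [[0, 0, 0], [0, 0, 0], 0]]}}

```text
t: 41.55
ee_pos: [0.5252, -0.1162, 0.1011]
tcp_rot: [0.944, -0.331, 0.001, -0.0]
contact_force: [0.8, 1.6, 5.2]
finger_gap: 0.0092
```

```bash
python3 ob.py 4; python3 lid.py 17 scene
```

```text
Tz [0.266 0.271 0.303 0.245 0.286] j6 [0.251 0.236 0.265 0.275 0.278]
41.75 p [ 525.2 -116.2  101.1] yaw -38.68 q1,q6 [-0.304  0.371] gap 9.2
mean [ 1.042  1.178  5.526  0.157 -0.27   0.274  0.261] F.jaw 0.08 F.along 1.57 Tse 0.008729052416501014
scene 1732 1561 dz centre -3.55 {'A': np.float64(-3.57), 'B': np.float64(-3.61), 'C': np.float64(-3.52), 'D': np.float64(-3.48)}
```

Emit:
{"api": "play_rows", "payload": {"motion": [[[0, 0.1, 0.3], [0, 0, -0.04], 0], [[0, 0, 0], [0, 0, -0.04], 0], [[0, 0, 0], [0, 0, -0.02], 0], [[0, 0, 0], [0, 0, 0], 0], [[0, 0, 0], [0, 0, 0], 0], [[0, 0, 0], [0, 0, 0], 0], [[0, 0, 0], [0, 0, 0], 0], [[0, 0, 0], [0, 0, 0], 0]]}}

```text
t: 42.47
ee_pos: [0.525, -0.1161, 0.1012]
tcp_rot: [0.926, -0.378, 0.0, -0.0]
contact_force: [3.7, 0.2, 1.9]
finger_gap: 0.0089
```

```bash
python3 ob.py 6; python3 lid.py 18 scene
```

```text
Tz [0.339 0.304 0.354 0.324 0.307 0.297 0.297] j6 [0.305 0.307 0.31  0.311 0.308 0.313 0.316]
42.77 p [ 525.  -116.1  101.2] yaw -44.45 q1,q6 [-0.304  0.472] gap 9.3
mean [ 4.514  0.216  1.71  -0.089 -0.928  0.318  0.31 ] F.jaw 3.07 F.along 3.32 Tse 0.007747724473242624
scene 1732 1579 dz centre -3.47 {'A': np.float64(-3.67), 'B': np.float64(-3.5), 'C': np.float64(-3.27), 'D': np.float64(-3.44)}
```

Emit:
{"api": "play_rows", "payload": {"motion": [[[0, 0, 0], [0, 0, 0.12], 0], [[0, 0, 0], [0, 0, 0.12], 0], [[0, 0, 0], [0, 0, 0.08], 0.5], [[0, 0, 10], [0, 0, 0], 0.5], [[0, 0, 35], [0, 0, 0], 0.5], [[0, 0, 35], [0, 0, 0], 0.5], [[-10, -20, 30], [0, 0, 0], 0.5], [[-10, -25, 25], [0, 0, 0], 0.5]]}}

```text
t: 43.48
ee_pos: [0.5041, -0.1603, 0.2387]
tcp_rot: [0.974, -0.227, -0.0, -0.0]
contact_force: [0.6, -1.3, 0.4]
finger_gap: 0.0425
```

Emit:
{"api": "play_rows", "payload": {"motion": [[[-15, -35, 0], [0, 0, 0], 0.5], [[-15, -35, 0], [0, 0, 0], 0.5], [[-15, -35, 0], [0, 0, 0], 0.5], [[-15, -35, 0], [0, 0, 0], 0.5], [[-10, -20, 0], [0, 0, 0], 0.5], [[0, 0, 0], [0, 0, 0], 0.5], [[0, 0, 0], [0, 0, 0], 0.5], [[0, 0, 0], [0, 0, 0], 0.5]]}}

```text
t: 44.15
ee_pos: [0.4345, -0.3203, 0.2361]
tcp_rot: [0.974, -0.227, -0.0, -0.0]
contact_force: [0.9, -0.1, 0.0]
finger_gap: 0.043
```

```bash
python3 ob.py 0; python3 lid.py 19 scene top; python3 - <<'E'
from lid import *
cs=dict(A=(.4815,-.0088),B=(.5885,.0352),C=(.633,-.0715),D=(.525,-.115))
for n,sh in(("top",(1.7,.3)),("scene",(-1.8,-.4))):
  for k in("0","19"):
    d=dict(np.load(f"{n}{k}.npz"));w=cloud(d).reshape(-1,3);w=w[~np.isnan(w[:,0])]+np.array([*sh,0])/1000
    for s,c in cs.items():
        p=w[(np.hypot(w[:,0]-c[0],w[:,1]-c[1])<.03)&(w[:,2]>.119)&(w[:,2]<.135)]
        if len(p)<20: continue
        q=(p[:,:2]-p[:,:2].mean(0)); e,V=np.linalg.eigh(q.T@q)
        print(n,k,s,len(p),round(np.degrees(np.arctan2(V[1,1],V[0,1]))%180,1))
E
```

```text
Tz [0.02] j6 [0.007]
44.15 p [ 434.5 -320.3  236.1] yaw -26.24 q1,q6 [-0.722 -0.264] gap 43.0
mean [ 0.874 -0.063  0.047  0.054  0.039  0.02   0.007] F.jaw 0.81 F.along 0.33 Tse 0.0
scene 1732 1626 dz centre -3.47 {'A': np.float64(-3.87), 'B': np.float64(-3.58), 'C': np.float64(-3.08), 'D': np.float64(-3.37)}
top 2287 2226 dz centre -3.55 {'A': np.float64(-3.48), 'B': np.float64(-3.44), 'C': np.float64(-3.63), 'D': np.float64(-3.66)}
top 0 A 68 44.4
top 0 B 69 89.2
top 0 C 68 69.5
top 0 D 68 128.0
top 19 A 69 150.2
top 19 B 65 22.5
top 19 C 64 178.7
top 19 D 66 66.1
scene 0 A 71 45.2
scene 0 B 59 87.4
scene 0 C 79 70.6
scene 0 D 64 126.2
scene 19 A 58 151.6
scene 19 B 74 23.8
scene 19 C 83 179.5
scene 19 D 83 63.1
```

View pics/scene19.png

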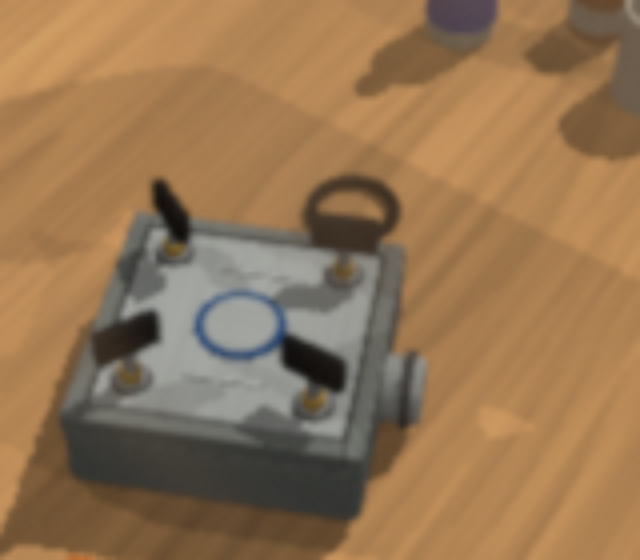

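View pics/top19.png

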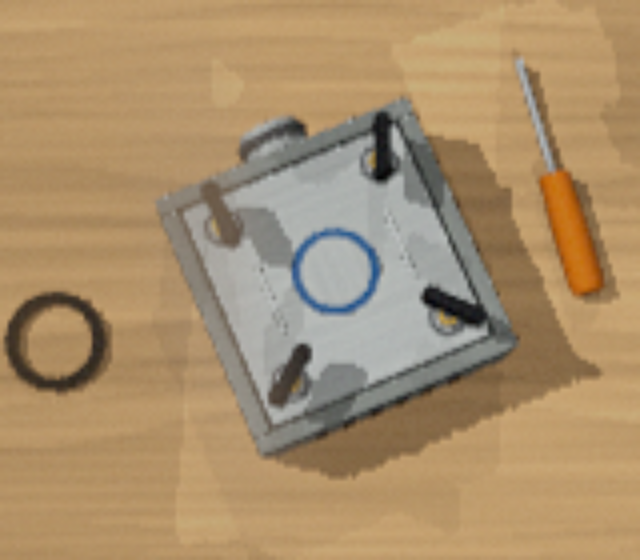

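```bash
python3 -c "
from plant import bot
print(bot.job_done())"
```

```text
the job is handed in; nothing more can be done
None
```

I turned all four wing screws clockwise in two crosswise rounds, A, C, B, D each time, and handed the job in at about 44 s with the arm clear. By feel, all four ended firmly tight and the lid is down on its seat. I did not go back and re-check the torque on any screw.

- **Light round:** the rise in torque showed each screw bearing at about 2.5–4 N when I left it. The lid's later movement means A and C may have eased to about 1 N or less, possibly zero for C, by the time B and D were done.
- **Tightening round:** the final torques correspond to about 18 N on A, 19–20 N on C, 18 N on B and 17 N on D. These use a measured free-turning torque of about 0.17–0.18 N m. The stiff rise in torque showed the lid on its metal seat under every screw.
- **Screw A:** its stud angle, taken with the nominal contact angle of 0.57, suggests it could be nearer 23 N, against 18 N by torque. Both are under the 26 N limit. I trusted the torque reading.
- **Lid flatness:** the top camera, with a clear view, puts the four corners 3.44–3.66 mm below their starting height, flat within its noise. The last scene-camera reading disagreed, giving 3.87 mm at A and 3.08 mm at C. I took that as noise, because an earlier scene view gave 3.49 mm and 3.37 mm.
- **Other objects:** in the last close-up pictures the ring and the screwdriver were where they started. The mug, jar, bottle, phone and pen were mostly outside those crops, but the arm never went near them.

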